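Load the contact grill and switch it on

TASK

Get the contact grill ready: raise its hood gently all the way to its stop, take the ribbed plate off the sloping wooden stand and lower it (do not drop it) flat into the grill's bed, grip bar upward. Then lower the hood gently until it is fully shut, without letting it fall, and after that push the power lever fully over, away from you. Leave everything else on the counter where it is.

Things in the scene. Friction and masses are not known exactly. Their poses are not given: they have to be found in the camera images.
- grill: fixed steel contact grill, left or right of the stand: base 166 (x) x 226 (y) x 70 mm high, plus a 90 x 60 x 40 mm lever pod on its -y side. Origin: centre of its underside, on the counter; x points from the front (handle) to the hinge, z up. In its top is the bed, a recess 130 (x) x 190 (y) mm inside, floor 35 mm and rim 70 mm above the counter, under the hood.
- bed (a point): centre of the bed's floor, 35 mm above the counter; same axes as the grill
- hood (a joint): angle of the hinged hood in rad: 0 shut on the rim, 1.6 wide open at its stop. The hood is a hollow shell 166 x 226 x 40 mm (inside 35 mm deep), 0.5 kg, hinged along the grill's y at the rear rim. A damped hinge: it stays up near the stop, but falls shut from about 1.3 rad or less.
- hood_handle (a point): centre of the hood's handle, a round black bar 16 mm thick, 150 mm free length between its two arms (at y = -75 and +75 mm), along the grill's y, 50 mm out from the hood's front face, 76 mm above the counter when shut. Moves with the hood; 216 mm from the hinge line.
- hood_hinge (a point): middle of the hinge line, fixed, on the grill at x = +83, y = 0, z = 70 mm; the hood turns about the grill's y
- power (a joint): angle of the power lever in rad: 0 off (leans to the grill's front, -x), 1.0 fully on (leans to the grill's rear, +x). Stays where it is left; starts off or nearly so.
- power_tip (a point): tip of the power lever, a 70 mm black toggle on a housing on the low pod on the grill's -y side; swings in the grill's xz plane
- stand: fixed light wooden stand, 140 (x) x 150 (y) mm foot, with a board sloping 40 degrees that falls toward the stand's +x (away from the robot); a lip 12 mm high across its low edge holds the plate. Origin: centre of its foot, on the counter. At the start the plate's underside centre lies on the board, about 75 mm above this origin.
- plate: loose dark steel ribbed plate, 120 (x) x 170 (y) x 14 mm, about 0.5 kg, with a central grip bar along x: 80 long (x) x 14 thick (y) mm, from 35 to 53 mm above the underside (its two posts stand at x = -33 and +33 mm). Origin: centre of the underside; z is out of the ribbed face. Starts leaning on the stand, its x axis pointing down the slope, ribbed face up and away from the robot.
- mug: white mug, radius 40, 90 mm high; leave alone
- bowl: white bowl, radius 55, 50 mm high; leave alone
- spice: glass spice jar, radius 22, 85 mm high; leave alone
- mill: dark wooden pepper mill, 100 mm high; leave alone
- spatula: spatula lying on the counter, 260 mm; leave alone
- tumbler: glass tumbler, radius 34, 90 mm high; leave alone
There are look-alikes about, which are no part of the job. Several things have the shape of the plate; the one meant has the colours described above.

How it is judged:
By the outcome, as a careful person would: the job done as asked, in the order asked, and still so for the second after the job is handed in, with the robot touching nothing.
It also fails if it takes over 72 s, if anything falls off the work surface, if the arm or the gripper's body presses on something with over 40 N, if the wrist force passes 120 N, or if a joint passes its speed limit or range.

ROBOT

A 6-joint arm with a two-finger parallel gripper is mounted at the origin on the work surface. World frame = base frame: x ahead of the robot, y to its left, z up, the work surface at z = 0. Lengths are in m, angles in degrees, forces in N, time in s.
With the tool pointing down it reaches from about 0.4 to 0.825 m from the base axis. Payload 7 kg.
Tool frame: the origin (TCP) lies midway between the tips of the shut fingers; the grasp point (between the pads) lies 19 mm behind it; z points along the fingers, y is the direction in which the jaws open and shut (so a half turn about z gives the same grasp; the last joint's range is limited). The gripper opens to 88 mm and grips with 3 to 60 N. Pads are 19 mm wide; open, the fingers measure 130 mm over their backs; the gripper's body (78 mm by 193 mm) begins 47 mm behind the grasp point.
Start: joints at [82.97, 20.546, 0.682, 0, -70.136, -16.507], TCP at [0.27, 0.619, 0.227] pointing down, gripper open.
Joint ranges: [-176.03, 176.03], [-82.01, 121.73], [-58.28, 71.71], [-173.87, 95.51], [-174.79, -0.11], [-173.66, 173.66]. Speed limits (degrees/s): [136.94, 136.94, 172.46, 180, 180, 180].

INTERFACE

Orientations are given as [roll, pitch, yaw] about the fixed x, y, z axes, in that order (R = Rz(yaw) Ry(pitch) Rx(roll)).
In Python, from plant import r gives the robot as it stands. The module is installed in compiled form; this text tells all that it offers.
- The arm moves only by the tool send_rows, never from a script. Its argument "motion" is a list of rows, each an object with "travel": the shift along the tool's x, y, z in m, a list of three; "spin": the turn about the tool's z in degrees. In form: [{"travel": [tx, ty, tz], "spin": spin}, ...]. A call has 1 to 5 rows; each row shifts and turns the pose as measured when the row begins, along the tool's axes as they then stand; what a row does not reach is not made up. A row lasts 1/12 s, in which the tool goes at most 41.7 mm and 7.16 degrees, less where a joint would pass 70% of its speed; a pose out of reach is approached as far as the arm can. A call is refused whole if a number of a shift passes 0.0417 or a number of a turn 7.16, either way. A call with a gripper value outside its range is refused whole. "gripper" is the gripper command: -1 is shut, 1 is fully open, values between are in proportion, set as the call begins (left out, the last holds). The fingers move at their own pace and stop on an object; "squeeze" is the grip in N (left out, the last holds). Time passes only in rows, so rows that do not move let the fingers close. It gives the time, the measured TCP pose, the force and the opening at its end, in the units of the state.
- r.get_state(): the state, without advancing time (a new reading comes with each control period).
- r.capture(name): name is "scene" or "side" or "wrist"; returns (picture, depth): 480x640x3 uint8, blue, green, red; 480x640 float32, m along the optical axis (not along the pixel's ray), 0 where there is no reading.
- r.get_calibration(name): a dict with "fov_y" (degrees; the focal length in pixels is half the picture's height over the tangent of half this angle, whatever the lens; pixels are square), "cx", "cy" (the principal point, pixels), "k1" (the pictures are not rectified: a ray, as slopes to the right and down, at radius r is drawn at 1 + k1 r^2 times it, then the intrinsics apply), "origin" and "orientation" of the camera in the world. Camera axes: x right, y down, z forward; pixel columns grow to the right and rows downward; lengths in m; the calibration is good to about 2 mm. A picture is of the moment at which its call begins: read the wrist's pose just before it. get_calibration takes no time and is no camera call; for the wrist camera it gives the pose at the moment of the call.
- r.close_job(): hands the job in, once; it reports no verdict.
Trained networks look in the newest picture that a camera, given by its name, has taken for a name from the list of things; names that differ only in an ending like _2 or _b are one class to them, and where a whole thing is asked for, a point or a joint stands for the part that bears it (a point fixed in the world has none). Each returns a list of dicts, best first, with "conf" (0 to 1); they miss things now and then, are a little off and sometimes report something else, mostly with a low value. They report only what shows in the picture. A call takes as long as a camera call. They do not tell look-alikes from the thing itself.
- r.boxes_of(camera, target): "at" ([x, y, z] in m, in the coordinates of the camera as it stood for that picture, good to about 4 mm: the middle of the surface that is visible of it).
- r.pinpoint(camera, target): "at" ([x, y, z] in m, in the coordinates of the camera as it stood for that picture, good to about 4 mm: a listed point, or the origin of a listed thing).
The state is a dict: "time_s": time; "joints": joint angles; "qd": joint speeds; "joint_torque": joint torques, N m; "tcp_pos": TCP position; "eef_rot": TCP orientation; "contact_force": force on the tool from outside, world axes, zero at the start; "moment": the same for the moment, N m; "gripper_width": finger opening in m.
Only numpy, scipy, OpenCV 4.12 (cv2) and the standard library are available. Lean on these libraries where they do the work, as an engineer would, in place of code of your own. Each camera call takes 0.05 s, during which the arm holds its last target. There are 200 camera calls.

## Working session

There is one attempt and no reset: what is moved stays moved. The work goes in short steps, Python scripts to look and compute and a tool call to move; the robot and the scene stay as the last step left them, time stands still between calls to the robot, and variables do not carry over. Pictures are saved under pics/ and viewed, about 8 in all and at most 12, crops included, and the job is handed in when it is done.

Besides the shell and the picture viewer there is one more tool, called after "Call:" as name([rows], argument=value, ...), one row to a line, values as JSON. send_rows: Moves the arm, as the interface text tells. Its arguments: {"type":"object","properties":{"motion":{"type":"array"},"gripper":{"type":"number"},"squeeze":{"type":"number"}},"required":["motion"]}

```bash
mkdir -p pics
cat > h.py <<'E'
import numpy as np,cv2
from scipy.spatial.transform import Rotation as R
from plant import r
def rot(e): return R.from_euler('xyz',e,degrees=True).as_matrix()
def cam(n):
    c=r.get_calibration(n); o=np.array(c['origin']); q=np.array(c['orientation'])
    M=rot(q) if q.size==3 else q
    f=240/np.tan(np.radians(c['fov_y']/2)); return c,o,M,f
def toworld(n,p,C=None):
    c,o,M,f=C or cam(n); return o+M@np.array(p)
def pix(n,P,C=None):
    c,o,M,f=C or cam(n); p=M.T@(np.array(P)-o); s=p[:2]/p[2]; s=s*(1+c['k1']*(s@s)); return np.array([c['cx'],c['cy']])+f*s
def cloud(n,D,C=None):
    c,o,M,f=C or cam(n); v,u=np.mgrid[0:480,0:640]
    K=np.array([[f,0,c['cx']],[0,f,c['cy']],[0,0,1.]])
    uv=np.stack([u,v],-1).reshape(-1,1,2).astype(float)
    s=cv2.undistortPoints(uv,K,np.array([c['k1'],0,0,0,0.])).reshape(480,640,2)
    p=np.dstack([s*D[...,None],D]); W=p@M.T+o; W[D<=0]=np.nan; return W
E
python3 - <<'E'
from h import *
print(r.get_state())
ims=[]
for n in ['scene','side','wrist']:
    C=cam(n); I,D=r.capture(n); cv2.imwrite(f'pics/{n}0.png',I); np.save(f'{n}0.npy',D); print(n,C[0])
    for t in ['grill','hood_handle','hood_hinge','power_tip','bed','stand','plate']:
        for d in r.pinpoint(n,t): print(n,t,round(d['conf'],2),toworld(n,d['at'],C).round(3),pix(n,toworld(n,d['at'],C),C).round())
print(r.get_state()['time_s'])
E
```

```text
{'time_s': 0.0, 'joints': array([ 8.29691330e+01,  2.05908833e+01,  6.33936171e-01, -2.04406922e-02,
       -7.01361407e+01, -1.65064493e+01]), 'qd': array([ 0.04860927,  0.06345126,  0.00367861, -0.03741889,  0.00263705,
        0.0445074 ]), 'joint_torque': array([ 6.22399966e-04, -5.82716167e+01,  2.93058211e+01,  6.99704155e+00,
        7.15020869e-03, -1.42699992e-04]), 'tcp_pos': array([0.26939068, 0.61837677, 0.22562915]), 'eef_rot': array([ 1.79905288e+02, -8.02734476e-03, -2.35442707e+01]), 'contact_force': array([ 0.06970814,  0.02428379, -0.17566519]), 'moment': array([0.06009881, 0.02541293, 0.03210475]), 'gripper_width': 0.08759544092026185}
scene {'fov_y': 49.94635566925194, 'cx': 305.49937807728514, 'cy': 242.58353885646278, 'k1': 0.016584842887789712, 'origin': array([ 1.49786338, -0.11440156,  1.2684016 ]), 'orientation': array([-141.05595913,    0.3096093 ,   76.43744987])}
scene grill 0.98 [ 0.558 -0.173 -0.002] [216. 276.]
scene hood_handle 0.86 [ 0.432 -0.196  0.075] [199. 229.]
scene hood_hinge 0.61 [ 0.644 -0.159  0.069] [221. 284.]
scene power_tip 0.67 [ 0.529
[... 526 characters left out ...]
l 0.43 [ 0.805 -0.064 -0.   ] [400. 307.]
side hood_handle 0.61 [ 0.427 -0.195  0.076] [278. 340.]
side hood_hinge 0.96 [ 0.643 -0.168  0.07 ] [353. 328.]
side power_tip 0.65 [ 0.527 -0.326  0.122] [317. 371.]
side stand 0.97 [ 0.597  0.21  -0.001] [327. 245.]
side plate 0.97 [0.359 0.617 0.052] [257. 158.]
side plate 0.86 [0.6   0.219 0.073] [328. 228.]
side plate 0.67 [0.371 0.284 0.053] [259. 222.]
wrist {'fov_y': 67.70524654805278, 'cx': 318.750269217876, 'cy': 242.13674041474275, 'k1': 0.023927444654361227, 'origin': array([0.34655669, 0.58548947, 0.38431686]), 'orientation': array([ 1.62120034e+02,  1.24145108e-02, -1.13584043e+02])}
wrist plate 0.88 [0.364 0.615 0.053] [280. 121.]
1.2
```

View pics/scene0.png

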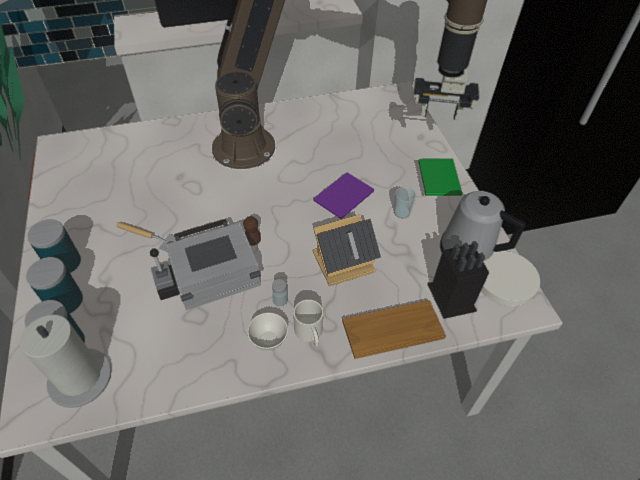

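View pics/side0.png

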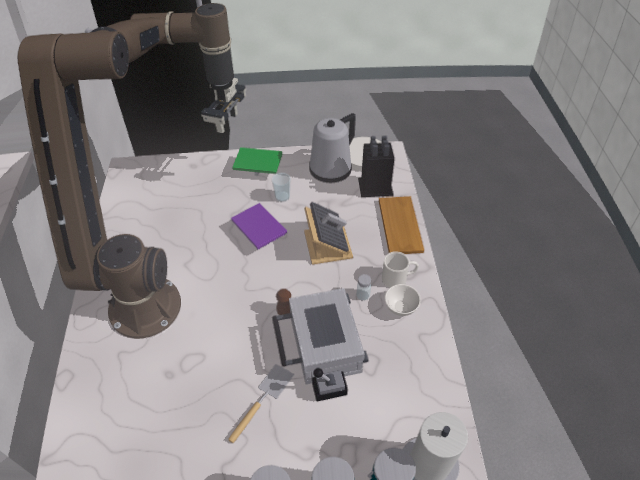

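Candidates for the plate in the scene view: the dark ribbed slab with grip bar on the wooden stand at (349,245), a purple slab at (345,194), and a green slab at (439,174). I also rule out the brown board at (394,328). The dark one on the stand matches the description. Next I refine the poses and check a close crop.

Run:
```python
from h import *
S={}
for n in ['scene','side']:
    D=np.load(f'{n}0.npy'); I=cv2.imread(f'pics/{n}0.png'); W=cloud(n,D)
    # hood top
    m=(abs(W[...,2]-.110)<.006)&(np.hypot(W[...,0]-.56,W[...,1]+.17)<.16)
    lab=cv2.morphologyEx(m.astype(np.uint8),cv2.MORPH_OPEN,np.ones((3,3)))
    k,L,st,_=cv2.connectedComponentsWithStats(lab); b=1+st[1:,4].argmax()
    P=W[L==b][:,:2]; print(n,'hoodtop',P.shape,cv2.minAreaRect((P*1000).astype(np.float32)), np.median(W[L==b][:,2]))
    # plate: points near
    d=W-np.array([.6,.22,.0]); m=(np.hypot(d[...,0],d[...,1])<.13)&(d[...,2]>.03)
    Q=W[m]
    dark=I[m].max(1)<110
    Q=Q[dark]
    # plane fit ransac
    rng=np.random.default_rng(0); best=0
    for _ in range(400):
        a=Q[rng.choice(len(Q),3,False)]; nn=np.cross(a[1]-a[0],a[2]-a[0]); l=np.linalg.norm(nn)
        if l<1e-6: continue
        nn/=l; s=abs((Q-a[0])@nn)<.003
        if s.sum()>best: best=s.sum(); bs=s
    q=Q[bs]; c=q.mean(0); nn=np.linalg.svd(q-c)[2][2]; nn*=np.sign(nn[2])
    ex=np.cross([nn[1],-nn[0],0],nn); ex/=np.linalg.norm(ex); ex*=-np.sign(ex[2]); ey=np.cross(nn,ex)
    uv=np.c_[(q-c)@ex,(q-c)@ey]; rc=cv2.minAreaRect((uv*1000).astype(np.float32)); ctr=c+(ex*rc[0][0]+ey*rc[0][1])/1000
    print('plate',best,len(Q),'n',nn.round(3),'tilt',np.degrees(np.arccos(nn[2])).round(1),'azim',np.degrees(np.arctan2(nn[1],nn[0])).round(1),'rect',rc,'topcentre',ctr.round(4),'under',(ctr-.014*nn).round(4))
    h=(Q-ctr)@nn; g=Q[(h>.032)&(h<.045)]; print('bar',len(g),g.mean(0).round(4) if len(g) else '', 'pred',(ctr+.039*nn).round(4))
    if len(g)>10:
        v=np.linalg.svd(g-g.mean(0))[2][0]; print('bardir',v.round(3),np.degrees(np.arctan2(v[1],v[0])))
    # handle bar
    m=(np.abs(W[...,2]-.08)<.012)&(np.hypot(W[...,0]-.43,W[...,1]+.195)<.1)&(I.max(2)<70)
    g=W[m][:,:2]; print('handle',len(g),cv2.minAreaRect((g*1000).astype(np.float32)))
I=cv2.imread('pics/scene0.png')[195:305,120:400]; cv2.imwrite('pics/crop1.png',cv2.resize(I,None,fx=2.8,fy=2.8,interpolation=3))
```

```text
scene hoodtop (3474, 2) ((560.9161376953125, -172.48959350585938), (174.73646545410156, 225.86492919921875), 8.503023147583008) 0.11072230338971734
plate 1201 2194 n [0.649 0.06  0.758] tilt 40.7 azim 5.3 rect ((0.7550582885742188, 2.3510818481445312), (120.76522064208984, 168.82598876953125), 1.2281911373138428) topcentre [0.6085 0.2247 0.0858] under [0.5994 0.2239 0.0752]
bar 22 [0.6318 0.225  0.112 ] pred [0.6338 0.227  0.1154]
bardir [ 0.75   0.116 -0.651] 8.8122245335209
handle 253 ((436.9521179199219, -190.6971893310547), (30.755157470703125, 158.00686645507812), 8.47563362121582)
side hoodtop (3750, 2) ((560.523681640625, -176.68356323242188), (167.6085968017578, 233.02200317382812), 8.52978515625) 0.1099663206452316
plate 558 925 n [0.635 0.068 0.77 ] tilt 39.7 azim 6.1 rect ((5.810295104980469, 11.676383972167969), (121.99687194824219, 165.64041137695312), 0.07173993438482285) topcentre [0.6064 0.2157 0.0883] under [0.5975 0.2147 0.0775]
bar 1 [0.5975 0.2225 0.1415] pred [0.6312 0.2184 0.1183]
handle 275 ((450.2420349121094, -194.82693481445312), (55.90732192993164, 166.1156768798828), 8.420853614807129)
```

View pics/crop1.png

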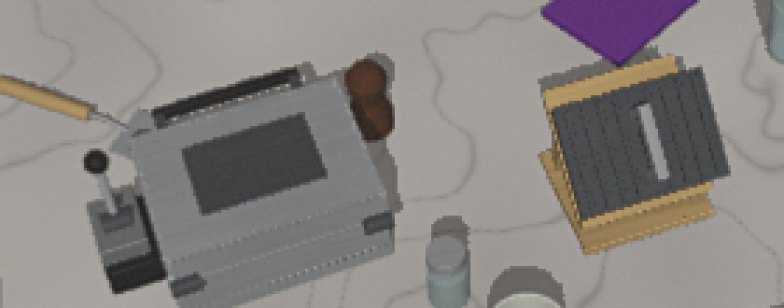

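The crop confirms the choice: dark ribbed plate with a steel grip bar at crop (655,140), on the stand. The handle is at (228,95), the lever at (97,160), and the brown mill is close to the grill's +y side at (370,100). Next is a row planner, then the move to the handle.

```bash
cat > plan.py <<'E'
import json
from h import *
def plan(wps,step=.038,turn=7.0,per=5):
    """wps: list of (x,y,z,yaw[,step]); prints rows in tool axes, 4-digit rounded"""
    s=r.get_state(); p=np.array(s['tcp_pos']); M=rot(s['eef_rot']); rows=[]
    for w in wps:
        st=w[4] if len(w)>4 else step
        t=np.array(w[:3]); yaw=np.degrees(np.arctan2(M[1,0],M[0,0])); dy=(w[3]-yaw+180)%360-180
        n=max(1,int(np.ceil(max(np.linalg.norm(t-p)/st,abs(dy)/turn)))); d=(t-p)/n
        for i in range(n):
            tr=(M.T@d).round(4); sp=round(-dy/n,2)
            rows.append({"travel":tr.tolist(),"spin":sp}); p=p+M@tr; M=M@R.from_euler('z',sp,degrees=True).as_matrix()
    print(len(rows),'rows')
    for i in range(0,len(rows),per): print(json.dumps(rows[i:i+per]))
def st():
    s=r.get_state(); print('t',round(s['time_s'],2),'tcp',s['tcp_pos'].round(4),'rot',s['eef_rot'].round(1),'F',s['contact_force'].round(1),'w',round(s['gripper_width'],4),'j',s['joints'].round(0))
E
python3 -c "
from plan import *
plan([(.45,.3,.24,-81.5),(.429,-.194,.2,-81.5)])"
```

```text
24 rows
[{"travel": [0.0293, 0.022, -0.0013], "spin": 5.8}, {"travel": [0.0313, 0.0189, -0.0013], "spin": 5.8}, {"travel": [0.0331, 0.0157, -0.0013], "spin": 5.8}, {"travel": [0.0345, 0.0123, -0.0013], "spin": 5.8}, {"travel": [0.0356, 0.0087, -0.0013], "spin": 5.8}]
[{"travel": [0.0363, 0.0051, -0.0013], "spin": 5.8}, {"travel": [0.0366, 0.0014, -0.0013], "spin": 5.8}, {"travel": [0.0366, -0.0023, -0.0013], "spin": 5.8}, {"travel": [0.0361, -0.006, -0.0013], "spin": 5.8}, {"travel": [0.0353, -0.0096, -0.0013], "spin": 5.8}]
[{"travel": [0.0347, 0.0067, 0.0028], "spin": -0.0}, {"travel": [0.0347, 0.0067, 0.0028], "spin": -0.0}, {"travel": [0.0347, 0.0067, 0.0028], "spin": -0.0}, {"travel": [0.0347, 0.0067, 0.0028], "spin": -0.0}, {"travel": [0.0347, 0.0067, 0.0028], "spin": -0.0}]
[{"travel": [0.0347, 0.0067, 0.0028], "spin": -0.0}, {"travel": [0.0347, 0.0067, 0.0028], "spin": -0.0}, {"travel": [0.0347, 0.0067, 0.0028], "spin": -0.0}, {"travel": [0.0347, 0.0067, 0.0028], "spin": -0.0}, {"travel": [0.0347, 0.0067, 0.0028], "spin": -0.0}]
[{"travel": [0.0347, 0.0067, 0.0028], "spin": -0.0}, {"travel": [0.0347, 0.0067, 0.0028], "spin": -0.0}, {"travel": [0.0347, 0.0067, 0.0028], "spin": -0.0}, {"travel": [0.0347, 0.0067, 0.0028], "spin": -0.0}]
```

Call:
send_rows([
  {"travel": [0.029, 0.022, -0.001], "spin": 5.8},
  {"travel": [0.031, 0.019, -0.001], "spin": 5.8},
  {"travel": [0.033, 0.016, -0.001], "spin": 5.8},
  {"travel": [0.0345, 0.012, -0.001], "spin": 5.8},
  {"travel": [0.0355, 0.009, -0.001], "spin": 5.8},
], gripper=1)

```text
time_s: 1.62
tcp_pos: [0.3576, 0.4594, 0.229]
eef_rot: [179.9, -0.1, -53.1]
contact_force: [0.8, 0.6, -0.7]
gripper_width: 0.0875
```

Call:
send_rows([
  {"travel": [0.036, 0.005, -0.001], "spin": 5.8},
  {"travel": [0.0365, 0.001, -0.001], "spin": 5.8},
  {"travel": [0.0365, -0.002, -0.001], "spin": 5.8},
  {"travel": [0.036, -0.006, -0.001], "spin": 5.8},
  {"travel": [0.035, -0.01, -0.001], "spin": 5.8},
])

```text
time_s: 2.03
tcp_pos: [0.4472, 0.291, 0.2357]
eef_rot: [-179.9, 0.0, -83.5]
contact_force: [0.6, 0.5, -0.5]
gripper_width: 0.0875
```

Call:
send_rows([
  {"travel": [0.035, 0.007, 0.002], "spin": 0},
  {"travel": [0.035, 0.007, 0.002], "spin": 0},
  {"travel": [0.035, 0.007, 0.002], "spin": 0},
  {"travel": [0.035, 0.007, 0.002], "spin": 0},
  {"travel": [0.035, 0.007, 0.002], "spin": 0},
])

```text
time_s: 2.45
tcp_pos: [0.4332, 0.1053, 0.2261]
eef_rot: [-179.7, 0.1, -84.0]
contact_force: [1.8, -0.7, 0.5]
gripper_width: 0.0873
```

Call:
send_rows([
  {"travel": [0.035, 0.007, 0.002], "spin": 0},
  {"travel": [0.035, 0.007, 0.002], "spin": 0},
  {"travel": [0.035, 0.007, 0.002], "spin": 0},
  {"travel": [0.035, 0.007, 0.002], "spin": 0},
  {"travel": [0.035, 0.007, 0.002], "spin": 0},
])

```text
time_s: 2.87
tcp_pos: [0.4141, -0.0804, 0.2172]
eef_rot: [-179.4, 0.2, -83.9]
contact_force: [0.3, -0.5, -0.6]
gripper_width: 0.0878
```

```bash
python3 -c "
from plan import *
st();plan([(.429,-.194,.17,-81.5,.028)])"
```

```text
t 2.87 tcp [ 0.4141 -0.0804  0.2172] rot [-179.4    0.2  -83.9] F [ 0.3 -0.5 -0.6] w 0.0878 j [ 16.  -4. -30.  -0. -63. -10.]
5 rows
[{"travel": [0.0229, -0.0004, 0.0094], "spin": -0.48}, {"travel": [0.0229, -0.0003, 0.0094], "spin": -0.48}, {"travel": [0.0229, -0.0001, 0.0094], "spin": -0.48}, {"travel": [0.0229, 0.0001, 0.0094], "spin": -0.48}, {"travel": [0.0229, 0.0003, 0.0094], "spin": -0.48}]
```

Call:
send_rows([
  {"travel": [0.022, 0, 0.009], "spin": -0.5},
  {"travel": [0.022, 0, 0.009], "spin": -0.5},
  {"travel": [0.022, 0, 0.009], "spin": -0.5},
  {"travel": [0.022, 0, 0.009], "spin": -0.5},
  {"travel": [0.022, 0, 0.009], "spin": -0.5},
])

```text
time_s: 3.28
tcp_pos: [0.4275, -0.1979, 0.1741]
eef_rot: [-178.8, 0.1, -81.5]
contact_force: [0.6, -0.2, -0.5]
gripper_width: 0.0873
```

Call:
send_rows([
  {"travel": [0, 0, 0], "spin": 0},
])

```text
time_s: 3.37
tcp_pos: [0.4269, -0.2003, 0.1725]
eef_rot: [-178.9, 0.1, -81.5]
contact_force: [-0.9, -0.2, 0.9]
gripper_width: 0.0876
```

Run:
```python
from plan import *
st(); n='wrist'; C=cam(n); I,D=r.capture(n); cv2.imwrite('pics/w1.png',I)
for t in ['hood_handle','power_tip','grill']:
    for d in r.pinpoint(n,t): print(t,round(d['conf'],2),toworld(n,d['at'],C).round(4))
W=cloud(n,D,C); m=(abs(W[...,2]-.08)<.01)&(np.hypot(W[...,0]-.43,W[...,1]+.194)<.12)&(I.max(2)<70)
k,L,s,_=cv2.connectedComponentsWithStats(m.astype(np.uint8))
g=W[L==1+s[1:,4].argmax()]; print(len(g),cv2.minAreaRect((g[:,:2]*1000).astype(np.float32)),g[:,2].max())
plan([(.429,-.194,.057,-81.5,.025)])
```

```text
t 3.37 tcp [ 0.4269 -0.2003  0.1725] rot [-1.789e+02  1.000e-01 -8.150e+01] F [-0.9 -0.2  0.9] w 0.0876 j [ -1.   3. -29.  -0. -57.  10.]
hood_handle 0.89 [ 0.4273 -0.194   0.0775]
power_tip 0.94 [ 0.5323 -0.3313  0.122 ]
grill 0.56 [ 0.5568 -0.1735 -0.005 ]
5347 ((450.94598388671875, -193.97726440429688), (58.043540954589844, 156.2037353515625), 8.391670227050781) 0.0854251396865609
5 rows
[{"travel": [-0.0006, 0.0001, 0.0235], "spin": 0.01}, {"travel": [-0.0006, 0.0001, 0.0235], "spin": 0.01}, {"travel": [-0.0006, 0.0001, 0.0235], "spin": 0.01}, {"travel": [-0.0006, 0.0001, 0.0235], "spin": 0.01}, {"travel": [-0.0006, 0.0001, 0.0235], "spin": 0.01}]
```

View pics/w1.png

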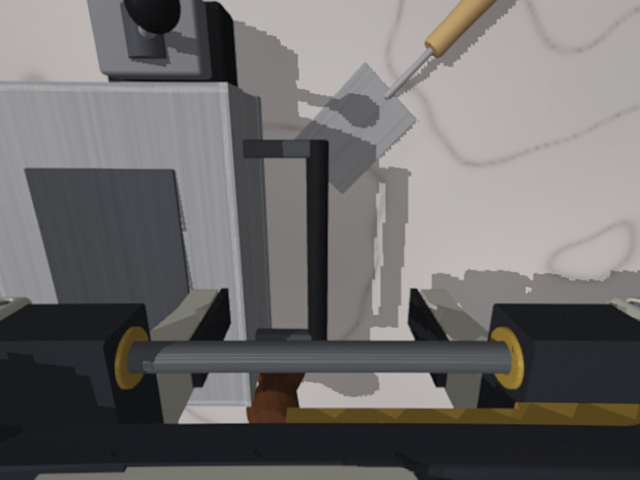

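The bar at pixel column 317 sits between the fingers, its near arm at (290,148), and the mill shows behind at (275,390). Fully open, the inner finger would hit the hood face, so I go down half open.

Call:
send_rows([
  {"travel": [-0.004, -0.003, 0.01], "spin": 0},
  {"travel": [0, 0, 0.012], "spin": 0},
  {"travel": [0, 0, 0.015], "spin": 0},
  {"travel": [0, 0, 0.015], "spin": 0},
  {"travel": [0, 0, 0.012], "spin": 0},
], gripper=0.1)

```text
time_s: 3.98
tcp_pos: [0.436, -0.1879, 0.1121]
eef_rot: [-178.0, -0.0, -81.1]
contact_force: [-0.5, 0.8, -0.1]
gripper_width: 0.0601
```

Call:
send_rows([
  {"travel": [0, 0, 0.012], "spin": 0},
  {"travel": [0, 0, 0.012], "spin": 0},
  {"travel": [0, 0, 0.012], "spin": 0},
  {"travel": [0, 0, 0.01], "spin": 0},
  {"travel": [0, 0, 0], "spin": 0},
])

```text
time_s: 4.4
tcp_pos: [0.4328, -0.1824, 0.0619]
eef_rot: [-178.5, 0.0, -80.7]
contact_force: [-0.5, 0.5, -0.7]
gripper_width: 0.0483
```

```bash
python3 -c "
from plan import *
st();plan([(.426,-.194,.0575,-81.5)])"
```

```text
t 4.4 tcp [ 0.4328 -0.1824  0.0619] rot [-178.5    0.   -80.7] F [-0.5  0.5 -0.7] w 0.0483 j [  1.  11. -38.  -0. -40.   8.]
1 rows
[{"travel": [0.0103, 0.0087, 0.0042], "spin": 0.76}]
```

Call:
send_rows([
  {"travel": [0.004, 0.004, 0.002], "spin": 0.4},
  {"travel": [0.004, 0.003, 0.002], "spin": 0.3},
  {"travel": [0, 0, 0], "spin": 0},
])

```text
time_s: 4.65
tcp_pos: [0.4278, -0.1896, 0.0575]
eef_rot: [-178.4, 0.0, -81.3]
contact_force: [-0.8, 1.1, 0.5]
gripper_width: 0.0484
```

Call:
send_rows([
  {"travel": [0, 0, 0], "spin": 0},
  {"travel": [0, 0, 0], "spin": 0},
  {"travel": [0, 0, 0], "spin": 0},
  {"travel": [0, 0, 0], "spin": 0},
  {"travel": [0, 0, 0], "spin": 0},
], gripper=-1, squeeze=12)

```text
time_s: 5.07
tcp_pos: [0.4297, -0.1896, 0.0591]
eef_rot: [-178.1, -0.0, -81.3]
contact_force: [-0.5, 0.1, 0.1]
gripper_width: 0.0204
```

```bash
python3 -c "
from plan import *
st()"
```

```text
t 5.07 tcp [ 0.4297 -0.1896  0.0591] rot [-178.1   -0.   -81.3] F [-0.5  0.1  0.1] w 0.0204 j [  0.  11. -38.  -0. -39.   9.]
```

```bash
cat > arc.py <<'E'
from plan import *
G=np.radians(8.5); gx=np.array([np.cos(G),np.sin(G),0]); HX=np.array([.5605,-.1745,0])+.083*gx; 
def tcp_of(th,ref):   # ref: tcp at th=0
    return ref+gx*(216*(1-np.cos(th))+6*np.sin(th))/1000+np.array([0,0,216*np.sin(th)+6*(np.cos(th)-1)])/1000
def theta(p,ref):
    from scipy.optimize import minimize_scalar
    return minimize_scalar(lambda t:np.linalg.norm(tcp_of(t,ref)-p),bounds=(-.1,1.7),method='bounded').x
def arc(ref,to,dth=.045,yaw=-81.5):
    s=r.get_state(); p=s['tcp_pos']; th=theta(p,ref); e=tcp_of(th,ref)-p
    print('theta',round(th,3),'err',(e*1000).round(1)); n=int(np.ceil(abs(to-th)/dth))
    plan([(*tcp_of(t,ref),yaw) for t in np.linspace(th,to,n+1)[1:]])
E
echo
```

```text
(no output)
```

Call:
send_rows([
  {"travel": [0, 0, 0], "spin": 0},
  {"travel": [0, 0, 0], "spin": 0},
  {"travel": [0, 0, 0], "spin": 0},
])

```text
time_s: 5.32
tcp_pos: [0.429, -0.1897, 0.0591]
eef_rot: [-178.2, -0.0, -81.3]
contact_force: [-0.0, -0.4, -0.7]
gripper_width: 0.0156
```

```bash
python3 -c "
from arc import *
st();ref=r.get_state()['tcp_pos']; np.save('ref.npy',ref); arc(ref,.5)"
```

```text
t 5.32 tcp [ 0.429  -0.1897  0.0591] rot [-178.2   -0.   -81.3] F [-0.  -0.4 -0.7] w 0.0156 j [  0.  11. -38.  -0. -39.   9.]
theta -0.0 err [-0. -0. -0.]
12 rows
[{"travel": [0.0, -0.0007, -0.009], "spin": 0.21}, {"travel": [0.0, -0.0011, -0.0089], "spin": -0.0}, {"travel": [0.0, -0.0015, -0.0089], "spin": -0.0}, {"travel": [0.0, -0.0018, -0.0088], "spin": -0.0}, {"travel": [0.0, -0.0022, -0.0087], "spin": -0.0}]
[{"travel": [0.0, -0.0026, -0.0087], "spin": -0.0}, {"travel": [0.0, -0.0029, -0.0085], "spin": -0.0}, {"travel": [0.0, -0.0033, -0.0084], "spin": -0.0}, {"travel": [0.0, -0.0036, -0.0082], "spin": -0.0}, {"travel": [0.0, -0.004, -0.0081], "spin": -0.0}]
[{"travel": [0.0, -0.0043, -0.0079], "spin": -0.0}, {"travel": [0.0, -0.0046, -0.0077], "spin": -0.0}]
```

Call:
send_rows([
  {"travel": [0, -0.0007, -0.009], "spin": 0.2},
  {"travel": [0, -0.0011, -0.009], "spin": 0},
  {"travel": [0, -0.0015, -0.009], "spin": 0},
  {"travel": [0, -0.0018, -0.009], "spin": 0},
  {"travel": [0, -0.0022, -0.009], "spin": 0},
])

```text
time_s: 5.73
tcp_pos: [0.4351, -0.1888, 0.1067]
eef_rot: [-178.3, 0.0, -81.5]
contact_force: [2.7, -1.3, -5.2]
gripper_width: 0.0155
```

Call:
send_rows([
  {"travel": [0, -0.0026, -0.009], "spin": 0},
  {"travel": [0, -0.003, -0.0085], "spin": 0},
  {"travel": [0, -0.0033, -0.0085], "spin": 0},
  {"travel": [0, -0.0036, -0.008], "spin": 0},
  {"travel": [0, -0.004, -0.008], "spin": 0},
])

```text
time_s: 6.15
tcp_pos: [0.4525, -0.1862, 0.1553]
eef_rot: [-178.0, -0.0, -81.5]
contact_force: [4.7, -0.4, -6.0]
gripper_width: 0.0155
```

```bash
python3 -c "
from arc import *
st();arc(np.load('ref.npy'),1.1)"
```

```text
t 6.15 tcp [ 0.4525 -0.1862  0.1553] rot [-178.    -0.   -81.5] F [ 4.7 -0.4 -6. ] w 0.0155 j [  0.   5. -29.  -0. -53.   8.]
theta 0.461 err [ 1.5  0.2 -0.8]
15 rows
[{"travel": [-0.0, -0.0063, -0.007], "spin": -0.04}, {"travel": [-0.0, -0.0051, -0.0077], "spin": 0.0}, {"travel": [0.0, -0.0054, -0.0074], "spin": 0.0}, {"travel": [0.0, -0.0057, -0.0072], "spin": 0.0}, {"travel": [0.0, -0.0061, -0.007], "spin": 0.0}]
[{"travel": [0.0, -0.0063, -0.0066], "spin": 0.0}, {"travel": [0.0, -0.0066, -0.0064], "spin": 0.0}, {"travel": [0.0, -0.0069, -0.0062], "spin": 0.0}, {"travel": [0.0, -0.0071, -0.0058], "spin": 0.0}, {"travel": [0.0, -0.0074, -0.0055], "spin": 0.0}]
[{"travel": [0.0, -0.0076, -0.0052], "spin": 0.0}, {"travel": [0.0, -0.0078, -0.0049], "spin": 0.0}, {"travel": [0.0, -0.008, -0.0045], "spin": 0.0}, {"travel": [0.0, -0.0082, -0.0042], "spin": 0.0}, {"travel": [0.0, -0.0084, -0.0038], "spin": 0.0}]
```

Tracking well with low forces.

Call:
send_rows([
  {"travel": [0, -0.006, -0.007], "spin": 0},
  {"travel": [0, -0.005, -0.0077], "spin": 0},
  {"travel": [0, -0.0054, -0.0074], "spin": 0},
  {"travel": [0, -0.0057, -0.0072], "spin": 0},
  {"travel": [0, -0.006, -0.007], "spin": 0},
])

```text
time_s: 6.57
tcp_pos: [0.4774, -0.1824, 0.1955]
eef_rot: [-178.5, 0.0, -81.6]
contact_force: [-0.0, -2.6, -4.5]
gripper_width: 0.0153
```

Call:
send_rows([
  {"travel": [0, -0.0063, -0.0066], "spin": 0},
  {"travel": [0, -0.0066, -0.0064], "spin": 0},
  {"travel": [0, -0.0069, -0.0062], "spin": 0},
  {"travel": [0, -0.0071, -0.0058], "spin": 0},
  {"travel": [0, -0.0074, -0.0055], "spin": 0},
])

```text
time_s: 6.98
tcp_pos: [0.5108, -0.1775, 0.2301]
eef_rot: [-178.8, 0.1, -81.6]
contact_force: [-3.5, -1.6, 0.9]
gripper_width: 0.0155
```

Call:
send_rows([
  {"travel": [0, -0.0076, -0.0052], "spin": 0},
  {"travel": [0, -0.0078, -0.0049], "spin": 0},
  {"travel": [0, -0.008, -0.0045], "spin": 0},
  {"travel": [0, -0.0082, -0.0042], "spin": 0},
  {"travel": [0, -0.0084, -0.0038], "spin": 0},
])

```text
time_s: 7.4
tcp_pos: [0.5536, -0.1711, 0.2581]
eef_rot: [-178.8, 0.0, -81.6]
contact_force: [-2.9, -1.0, 2.1]
gripper_width: 0.0154
```

```bash
python3 -c "
from arc import *
st();arc(np.load('ref.npy'),1.58)"
```

```text
t 7.4 tcp [ 0.5536 -0.1711  0.2581] rot [-178.8    0.   -81.6] F [-2.9 -1.   2.1] w 0.0154 j [  2.  10. -10.  -0. -69.   6.]
theta 1.129 err [ 3.1  0.5 -7.2]
11 rows
[{"travel": [-0.0001, -0.0113, 0.004], "spin": -0.09}, {"travel": [0.0, -0.0083, -0.0029], "spin": 0.0}, {"travel": [0.0, -0.0085, -0.0025], "spin": 0.0}, {"travel": [0.0, -0.0086, -0.0022], "spin": 0.0}, {"travel": [0.0, -0.0087, -0.0018], "spin": 0.0}]
[{"travel": [0.0, -0.0087, -0.0015], "spin": 0.0}, {"travel": [0.0, -0.0088, -0.0011], "spin": 0.0}, {"travel": [0.0, -0.0088, -0.0008], "spin": 0.0}, {"travel": [0.0, -0.0088, -0.0004], "spin": 0.0}, {"travel": [0.0, -0.0089, -0.0], "spin": 0.0}]
[{"travel": [0.0, -0.0088, 0.0003], "spin": 0.0}]
```

Call:
send_rows([
  {"travel": [0, -0.009, -0.001], "spin": 0},
  {"travel": [0, -0.009, -0.001], "spin": 0},
  {"travel": [0, -0.0088, -0.001], "spin": 0},
  {"travel": [0, -0.0088, -0.001], "spin": 0},
  {"travel": [0, -0.0088, -0.001], "spin": 0},
])

```text
time_s: 7.82
tcp_pos: [0.6056, -0.1637, 0.2723]
eef_rot: [-178.2, -0.2, -81.5]
contact_force: [-3.5, -1.2, 1.9]
gripper_width: 0.0154
```

Call:
send_rows([
  {"travel": [0, -0.0088, -0.0005], "spin": 0},
  {"travel": [0, -0.0088, 0], "spin": 0},
  {"travel": [0, -0.0085, 0], "spin": 0},
  {"travel": [0, -0.008, 0], "spin": 0},
])

```text
time_s: 8.15
tcp_pos: [0.6449, -0.1579, 0.2741]
eef_rot: [-178.1, -0.2, -81.4]
contact_force: [-1.2, -1.1, -0.6]
gripper_width: 0.0152
```

```bash
python3 -c "
from arc import *
st();arc(np.load('ref.npy'),1.6)"
```

```text
t 8.15 tcp [ 0.6449 -0.1579  0.2741] rot [-178.1   -0.2  -81.4] F [-1.2 -1.1 -0.6] w 0.0152 j [  3.  17.   2.   0. -73.   6.]
theta 1.553 err [-0.1  0.4 -5. ]
2 rows
[{"travel": [-0.0004, -0.0048, 0.0052], "spin": 0.06}, {"travel": [-0.0, -0.0051, 0.0004], "spin": 0.0}]
```

Call:
send_rows([
  {"travel": [0, -0.004, 0.001], "spin": 0},
  {"travel": [0, -0.004, 0.001], "spin": 0},
  {"travel": [0, -0.003, 0.001], "spin": 0},
])

```text
time_s: 8.4
tcp_pos: [0.6552, -0.1567, 0.2728]
eef_rot: [-178.5, -0.3, -81.4]
contact_force: [-25.3, 0.6, 18.5]
gripper_width: 0.0156
```

Call:
send_rows([
  {"travel": [0, -0.003, 0], "spin": 0},
  {"travel": [0, -0.002, 0], "spin": 0},
])

```text
time_s: 8.57
tcp_pos: [0.6547, -0.1568, 0.2728]
eef_rot: [-179.2, -0.2, -81.5]
contact_force: [-7.0, 1.1, 5.4]
gripper_width: 0.0154
```

Call:
send_rows([
  {"travel": [0, -0.002, 0], "spin": 0},
  {"travel": [0, 0, 0], "spin": 0},
])

```text
time_s: 8.73
tcp_pos: [0.6545, -0.1568, 0.2729]
eef_rot: [-179.5, -0.2, -81.5]
contact_force: [1.6, 1.1, 1.4]
gripper_width: 0.0155
```

At the stop (25 N peak, then settled). Next: release, go up, and head to the plate.

Call:
send_rows([
  {"travel": [0, 0, 0], "spin": 0},
  {"travel": [0, 0, 0], "spin": 0},
  {"travel": [0, 0, 0], "spin": 0},
  {"travel": [0, 0, 0], "spin": 0},
], gripper=0.3)

```text
time_s: 9.07
tcp_pos: [0.656, -0.1562, 0.271]
eef_rot: [-179.5, -0.1, -81.5]
contact_force: [-0.4, 0.9, -1.0]
gripper_width: 0.037
```

Call:
send_rows([
  {"travel": [0, 0, -0.01], "spin": 0},
  {"travel": [0, 0, -0.015], "spin": 0},
  {"travel": [0, 0, -0.02], "spin": 0},
  {"travel": [0, 0, -0.02], "spin": 0},
  {"travel": [0, 0, 0], "spin": 0},
])

```text
time_s: 9.48
tcp_pos: [0.6554, -0.1561, 0.3384]
eef_rot: [-179.7, -0.1, -81.5]
contact_force: [0.2, -0.4, 1.7]
gripper_width: 0.0566
```

```bash
python3 -c "
from arc import *
st();C=cam('side');I,D=r.capture('side');cv2.imwrite('pics/s1.png',I)
print([(d['conf'],toworld('side',d['at'],C)) for d in r.pinpoint('side','hood_handle')])
plan([(.60,.222,.25,-174)])"
```

```text
t 9.48 tcp [ 0.6554 -0.1561  0.3384] rot [-1.797e+02 -1.000e-01 -8.150e+01] F [ 0.2 -0.4  1.7] w 0.0566 j [  3.  18.  11.   0. -83.   5.]
[(0.72, array([ 0.65370761, -0.16268655,  0.28833035]))]
14 rows
[{"travel": [-0.0272, -0.0001, 0.0061], "spin": 6.61}, {"travel": [-0.0271, 0.003, 0.0061], "spin": 6.61}, {"travel": [-0.0265, 0.0061, 0.0061], "spin": 6.61}, {"travel": [-0.0257, 0.0091, 0.0061], "spin": 6.61}, {"travel": [-0.0244, 0.012, 0.0061], "spin": 6.61}]
[{"travel": [-0.0229, 0.0148, 0.0061], "spin": 6.61}, {"travel": [-0.021, 0.0173, 0.0061], "spin": 6.61}, {"travel": [-0.0189, 0.0196, 0.0061], "spin": 6.61}, {"travel": [-0.0165, 0.0217, 0.0061], "spin": 6.61}, {"travel": [-0.0139, 0.0234, 0.0061], "spin": 6.61}]
[{"travel": [-0.0111, 0.0249, 0.0061], "spin": 6.61}, {"travel": [-0.0082, 0.026, 0.0061], "spin": 6.61}, {"travel": [-0.0052, 0.0268, 0.0061], "spin": 6.61}, {"travel": [-0.0021, 0.0272, 0.0061], "spin": 6.61}]
```

Handle seen at x 0.654, z 0.288, so the hood is at its stop (expected 0.655, 0.286).

Call:
send_rows([
  {"travel": [-0.027, 0, 0.006], "spin": 6.6},
  {"travel": [-0.027, 0.003, 0.006], "spin": 6.6},
  {"travel": [-0.0265, 0.006, 0.006], "spin": 6.6},
  {"travel": [-0.0255, 0.009, 0.006], "spin": 6.6},
  {"travel": [-0.0245, 0.012, 0.006], "spin": 6.6},
])

```text
time_s: 10.0
tcp_pos: [0.6346, -0.0218, 0.3011]
eef_rot: [179.9, -0.0, -116.0]
contact_force: [0.0, 0.3, -0.1]
gripper_width: 0.0573
```

Call:
send_rows([
  {"travel": [-0.023, 0.015, 0.006], "spin": 6.6},
  {"travel": [-0.021, 0.0175, 0.006], "spin": 6.6},
  {"travel": [-0.019, 0.0195, 0.006], "spin": 6.6},
  {"travel": [-0.0165, 0.0215, 0.006], "spin": 6.6},
  {"travel": [-0.014, 0.0235, 0.006], "spin": 6.6},
])

```text
time_s: 10.42
tcp_pos: [0.616, 0.12, 0.266]
eef_rot: [179.8, -0.4, -150.8]
contact_force: [0.5, 0.1, -0.2]
gripper_width: 0.0572
```

Call:
send_rows([
  {"travel": [-0.011, 0.024, 0.006], "spin": 6.0},
  {"travel": [-0.008, 0.024, 0.006], "spin": 6.0},
  {"travel": [-0.005, 0.02, 0.006], "spin": 5},
  {"travel": [0, 0.01, 0.004], "spin": 3},
  {"travel": [0, 0, 0], "spin": 0},
])

```text
time_s: 10.83
tcp_pos: [0.6044, 0.2105, 0.2369]
eef_rot: [-179.9, -0.9, -172.0]
contact_force: [-0.7, -0.8, -1.0]
gripper_width: 0.0574
```

Run:
```python
from plan import *
st(); n='wrist'; C=cam(n); I,D=r.capture(n); cv2.imwrite('pics/w2.png',I)
for t in ['plate','stand']:
    for d in r.pinpoint(n,t): print(t,round(d['conf'],2),toworld(n,d['at'],C).round(4))
W=cloud(n,D,C); m=(np.hypot(W[...,0]-.61,W[...,1]-.22)<.13)&(W[...,2]>.03)&(W[...,2]<.16)&(D>.1)
Q=W[m]; rng=np.random.default_rng(0); best=0; ax=None
for _ in range(500):
    a=Q[rng.choice(len(Q),3,False)]; nn=np.cross(a[1]-a[0],a[2]-a[0]); l=np.linalg.norm(nn)
    if l<1e-6: continue
    nn/=l
    if abs(abs(nn[2])-.766)>.06: continue
    s=abs((Q-a[0])@nn)<.003
    if s.sum()>best: best=s.sum(); bs=s
q=Q[bs]; c=q.mean(0); nn=np.linalg.svd(q-c)[2][2]; nn*=np.sign(nn[2]); print(best,len(Q),nn.round(3),np.degrees(np.arctan2(nn[1],nn[0])))
ex=np.cross([nn[1],-nn[0],0],nn); ex/=np.linalg.norm(ex); ex*=-np.sign(ex[2]); ey=np.cross(nn,ex)
uv=np.c_[(q-c)@ex,(q-c)@ey]; rc=cv2.minAreaRect((uv*1000).astype(np.float32)); print(rc,(c+(ex*rc[0][0]+ey*rc[0][1])/1000).round(4))
h=(Q-c)@nn; g=Q[(h>.03)&(h<.05)]; gu=np.c_[(g-c)@ex,(g-c)@ey]; rb=cv2.minAreaRect((gu*1000).astype(np.float32)); bc=c+(ex*rb[0][0]+ey*rb[0][1])/1000+nn*np.median((g-c)@nn)
print('bar',len(g),rb,bc.round(4),np.median((g-c)@nn))
```

```text
t 10.83 tcp [0.6044 0.2105 0.2369] rot [-179.9   -0.9 -172. ] F [-0.7 -0.8 -1. ] w 0.0574 j [  36.   17.   -2.   -0.  -71. -118.]
13930 23992 [0.631 0.075 0.772] 6.751302318072844
((16.40349578857422, 0.5403900146484375), (128.9452362060547, 170.6049041748047), 0.07370713353157043) [0.6112 0.2252 0.084 ]
bar 904 ((12.301082611083984, 0.11045312881469727), (79.19065856933594, 14.021712303161621), 0.025924745947122574) [0.632  0.2273 0.1158] 0.03786223834215219
```

View pics/w2.png

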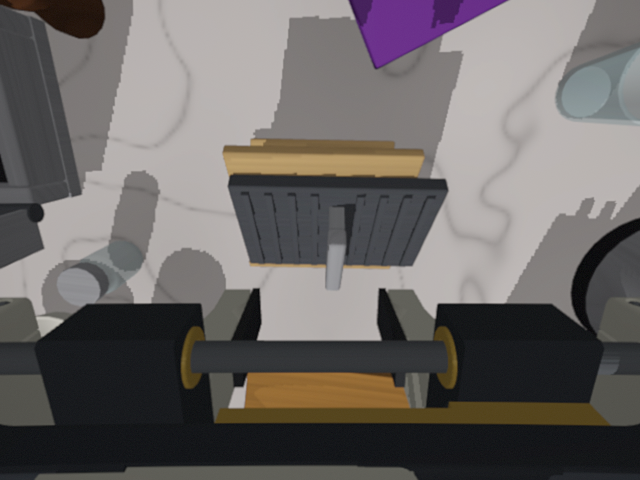

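The wrist view shows the dark ribbed plate with its bar at (336,255). It measures 79×14 mm, and the bar centre is at (0.626, 0.226, 0.109), as predicted. Descending on it.

```bash
python3 -c "
from plan import *
plan([(.6265,.226,.21,-173.2,.02),(.6265,.226,.12,-173.2,.02)])"
```

```text
7 rows
[{"travel": [-0.0119, 0.0073, 0.0141], "spin": 0.67}, {"travel": [-0.0118, 0.0074, 0.0141], "spin": 0.67}, {"travel": [-0.0002, 0.0, 0.018], "spin": -0.0}, {"travel": [-0.0002, 0.0, 0.018], "spin": -0.0}, {"travel": [-0.0002, 0.0, 0.018], "spin": -0.0}]
[{"travel": [-0.0002, 0.0, 0.018], "spin": -0.0}, {"travel": [-0.0002, 0.0, 0.018], "spin": -0.0}]
```

Call:
send_rows([
  {"travel": [-0.012, 0.007, 0.01], "spin": 0.6},
  {"travel": [-0.011, 0.007, 0.015], "spin": 0.6},
  {"travel": [0, 0, 0.016], "spin": 0},
  {"travel": [0, 0, 0.016], "spin": 0},
  {"travel": [0, 0, 0.012], "spin": 0},
])

```text
time_s: 11.4
tcp_pos: [0.6307, 0.2229, 0.1708]
eef_rot: [179.9, -0.2, -173.1]
contact_force: [0.0, 0.6, -0.1]
gripper_width: 0.0568
```

Call:
send_rows([
  {"travel": [0, 0, 0.012], "spin": 0},
  {"travel": [0, 0, 0.01], "spin": 0},
  {"travel": [0, 0, 0], "spin": 0},
])

```text
time_s: 11.65
tcp_pos: [0.6304, 0.2198, 0.1426]
eef_rot: [-180.0, -0.5, -173.1]
contact_force: [-0.1, 0.3, -0.2]
gripper_width: 0.0568
```

```bash
python3 -c "
from plan import *
st();plan([(.6265,.226,.091,-173.2,.012)])"
```

```text
t 11.65 tcp [0.6304 0.2198 0.1426] rot [-180.    -0.5 -173.1] F [-0.1  0.3 -0.2] w 0.0568 j [  36.   24.   -6.   -0.  -61. -119.]
5 rows
[{"travel": [0.0005, 0.0013, 0.0103], "spin": 0.01}, {"travel": [0.0005, 0.0013, 0.0103], "spin": 0.01}, {"travel": [0.0005, 0.0013, 0.0103], "spin": 0.01}, {"travel": [0.0005, 0.0013, 0.0103], "spin": 0.01}, {"travel": [0.0005, 0.0013, 0.0103], "spin": 0.01}]
```

Call:
send_rows([
  {"travel": [0.001, 0.003, 0.01], "spin": 0},
  {"travel": [0.001, 0.002, 0.01], "spin": 0},
  {"travel": [0.0005, 0.002, 0.01], "spin": 0},
  {"travel": [0.0005, 0.001, 0.01], "spin": 0},
  {"travel": [0, 0, 0.007], "spin": 0},
])

```text
time_s: 12.07
tcp_pos: [0.6277, 0.2277, 0.0937]
eef_rot: [179.9, -0.3, -173.2]
contact_force: [0.4, -0.2, -0.4]
gripper_width: 0.0568
```

```bash
python3 -c "
from plan import *
st();plan([(.6265,.226,.091,-173.2,.012)])"
```

```text
t 12.07 tcp [0.6277 0.2277 0.0937] rot [ 179.9   -0.3 -173.2] F [ 0.4 -0.2 -0.4] w 0.0568 j [  37.   26.   -9.   -0.  -55. -120.]
1 rows
[{"travel": [0.0013, -0.0016, 0.0027], "spin": 0.02}]
```

Call:
send_rows([
  {"travel": [0.001, -0.001, 0.002], "spin": 0},
  {"travel": [0, 0, 0], "spin": 0},
  {"travel": [0, 0, 0], "spin": 0},
  {"travel": [0, 0, 0], "spin": 0},
  {"travel": [0, 0, 0], "spin": 0},
], gripper=-1, squeeze=12)

```text
time_s: 12.48
tcp_pos: [0.626, 0.2266, 0.0897]
eef_rot: [-180.0, -0.4, -173.1]
contact_force: [0.2, -0.7, -0.0]
gripper_width: 0.029
```

Call:
send_rows([
  {"travel": [0, 0, 0], "spin": 0},
  {"travel": [0, 0, 0], "spin": 0},
  {"travel": [0, 0, 0], "spin": 0},
  {"travel": [0, 0, 0], "spin": 0},
  {"travel": [0, 0, 0], "spin": 0},
])

```text
time_s: 12.9
tcp_pos: [0.6265, 0.2268, 0.0908]
eef_rot: [179.9, -0.3, -173.1]
contact_force: [0.5, 0.5, -0.6]
gripper_width: 0.014
```

Call:
send_rows([
  {"travel": [0, 0, -0.004], "spin": 0},
  {"travel": [0, 0, -0.006], "spin": 0},
  {"travel": [0, 0, -0.006], "spin": 0},
  {"travel": [0, 0, -0.006], "spin": 0},
  {"travel": [0, 0, -0.006], "spin": 0},
])

```text
time_s: 13.32
tcp_pos: [0.6237, 0.2255, 0.117]
eef_rot: [-179.9, -0.8, -173.2]
contact_force: [-0.3, -0.1, -5.9]
gripper_width: 0.0139
```

Call:
send_rows([
  {"travel": [0, 0, -0.008], "spin": 0},
  {"travel": [0, 0, -0.008], "spin": 0},
  {"travel": [0, 0, -0.008], "spin": 0},
  {"travel": [0, 0, -0.008], "spin": 0},
  {"travel": [0, 0, -0.008], "spin": 0},
])

```text
time_s: 13.73
tcp_pos: [0.624, 0.2255, 0.1615]
eef_rot: [-179.9, -0.8, -173.2]
contact_force: [0.5, -0.5, -5.8]
gripper_width: 0.0138
```

Plate lifted, 5.8 N of load. Raising further and checking its tilt.

Call:
send_rows([
  {"travel": [0, 0, -0.012], "spin": 0},
  {"travel": [0, 0, -0.015], "spin": 0},
  {"travel": [0, 0, -0.015], "spin": 0},
  {"travel": [0, 0, -0.015], "spin": 0},
  {"travel": [0, 0, -0.01], "spin": 0},
])

```text
time_s: 14.15
tcp_pos: [0.6242, 0.2253, 0.234]
eef_rot: [-180.0, -0.8, -173.2]
contact_force: [0.3, 1.0, -5.5]
gripper_width: 0.014
```

Call:
send_rows([
  {"travel": [0, 0, 0], "spin": 0},
  {"travel": [0, 0, 0], "spin": 0},
])

```text
time_s: 14.32
tcp_pos: [0.6252, 0.2258, 0.2376]
eef_rot: [179.9, -0.6, -173.2]
contact_force: [0.6, -0.2, -6.0]
gripper_width: 0.0137
```

```bash
cat > tilt.py <<'E'
from plan import *
def tilt(n,tag):
    s=r.get_state(); t=s['tcp_pos']; C=cam(n); I,D=r.capture(n); cv2.imwrite(f'pics/{tag}.png',I); W=cloud(n,D,C)
    d=W-t; m=(np.hypot(d[...,0],d[...,1])<.12)&(d[...,2]>-.09)&(d[...,2]<.012)&(I.max(2)<110)
    Q=W[m]; rng=np.random.default_rng(0); best=0
    for _ in range(500):
        a=Q[rng.choice(len(Q),3,False)]; nn=np.cross(a[1]-a[0],a[2]-a[0]); l=np.linalg.norm(nn)
        if l<1e-6 or abs(nn[2])/l<.6: continue
        nn/=l; k=abs((Q-a[0])@nn)<.003
        if k.sum()>best: best=k.sum(); bs=k
    q=Q[bs]; c=q.mean(0); nn=np.linalg.svd(q-c)[2][2]; nn*=np.sign(nn[2])
    print(n,'pts',best,len(Q),'n',nn.round(3),'tilt',np.degrees(np.arccos(nn[2])).round(1),'centre-tcp',(c-t).round(3))
    u=np.array([np.cos(np.radians(6.8)),np.sin(np.radians(6.8)),0]);u-=u@nn*nn;u/=np.linalg.norm(u);v=np.cross(nn,u)
    rc=cv2.minAreaRect((np.c_[(q-t)@u,(q-t)@v]*1000).astype(np.float32)); print('rect rel tcp (mm)',np.round(rc[0],1),np.round(rc[1],1),rc[2])
E
python3 -c "
from tilt import *
st();tilt('scene','sc2');tilt('wrist','w3')"
```

```text
t 14.32 tcp [0.6252 0.2258 0.2376] rot [ 179.9   -0.6 -173.2] F [ 0.6 -0.2 -6. ] w 0.0137 j [  36.   20.    1.   -0.  -72. -120.]
scene pts 819 1332 n [0.605 0.074 0.793] tilt 37.6 centre-tcp [ 0.003 -0.009 -0.022]
rect rel tcp (mm) [3.1 0.2] [170.4  89.8] 89.73690795898438
wrist pts 17745 18080 n [0.635 0.074 0.769] tilt 39.8 centre-tcp [-0.017 -0.002 -0.005]
rect rel tcp (mm) [-2.3 -0.1] [168.   73.6] 89.92753601074219
```

View pics/w3.png

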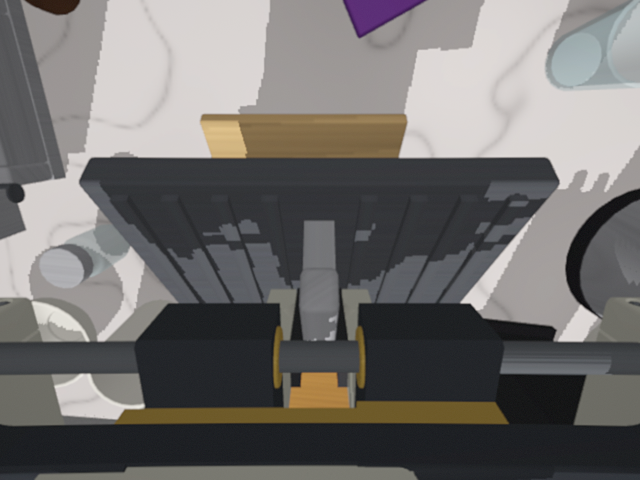

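The plate is firmly held at 40° in the grip. I will level it by lowering its low edge onto the bed floor under a lighter squeeze. First I measure the bed from the side camera.

Run:
```python
from plan import *
n='side'; C=cam(n); I,D=r.capture(n); cv2.imwrite('pics/s2.png',I); W=cloud(n,D,C)
for t in ['bed','grill','hood_hinge']:
    for d in r.pinpoint(n,t): print(t,round(d['conf'],2),toworld(n,d['at'],C).round(4))
G=np.radians(8.5); 
for z,tol in [(.07,.005),(.035,.005)]:
    d=W-np.array([.5605,-.1745,0]); X=d[...,0]*np.cos(G)+d[...,1]*np.sin(G); Y=-d[...,0]*np.sin(G)+d[...,1]*np.cos(G)
    m=(abs(W[...,2]-z)<tol)&(abs(X)<.1)&(abs(Y)<.13); print(z,m.sum(),'X',np.percentile(X[m],[1,50,99]).round(4),'Y',np.percentile(Y[m],[1,50,99]).round(4),cv2.minAreaRect((W[m][:,:2]*1000).astype(np.float32)))
# inner rim edge: front/rear boundary of bed in X at mid Y, left/right at mid X
m=(abs(Y)<.06)&(abs(W[...,2]-.07)<.004); print('front rim X max',np.percentile(X[m&(X<-.03)],[2,98]).round(4),'rear rim',np.percentile(X[m&(X>.03)],[2,98]).round(4) if (m&(X>.03)).any() else '')
m=(abs(X)<.05)&(abs(W[...,2]-.07)<.004); print('-y rim',np.percentile(Y[m&(Y<-.05)],[2,98]).round(4),'+y rim',np.percentile(Y[m&(Y>.05)],[2,98]).round(4))
plan([(.55,.05,.235,-171.5,.025),(.57,-.173,.2,-171.5,.025)])
```

```text
bed 0.9 [ 0.5619 -0.1728  0.0338]
grill 0.67 [ 0.5585 -0.1776 -0.0019]
hood_hinge 0.93 [ 0.6432 -0.1679  0.0726]
0.07 1423 X [-0.0836  0.0313  0.0987] Y [-0.1179 -0.0111  0.1111] ((562.0672607421875, -174.77993774414062), (198.6898651123047, 258.2906188964844), 9.285961151123047)
0.035 2119 X [-0.0838  0.0016  0.0652] Y [-0.1169  0.0008  0.0955] ((551.6107788085938, -174.28404235839844), (163.91232299804688, 266.30279541015625), 12.248016357421875)
front rim X max [-0.0835 -0.0667] rear rim [0.0653 0.1177]
-y rim [-0.17   -0.0997] +y rim [0.0912 0.6699]
18 rows
[{"travel": [0.0119, -0.0207, 0.0003], "spin": -0.22}, {"travel": [0.012, -0.0206, 0.0003], "spin": -0.22}, {"travel": [0.012, -0.0206, 0.0003], "spin": -0.22}, {"travel": [0.0121, -0.0205, 0.0003], "spin": -0.22}, {"travel": [0.0122, -0.0205, 0.0003], "spin": -0.22}]
[{"travel": [0.0123, -0.0204, 0.0003], "spin": -0.22}, {"travel": [0.0124, -0.0204, 0.0003], "spin": -0.22}, {"travel": [0.0124, -0.0203, 0.0003], "spin": -0.22}, {"travel": [0.0013, -0.0224, 0.0035], "spin": 0.0}, {"travel": [0.0013, -0.0224, 0.0035], "spin": 0.0}]
[{"travel": [0.0013, -0.0224, 0.0035], "spin": 0.0}, {"travel": [0.0013, -0.0224, 0.0035], "spin": 0.0}, {"travel": [0.0013, -0.0224, 0.0035], "spin": 0.0}, {"travel": [0.0013, -0.0224, 0.0035], "spin": 0.0}, {"travel": [0.0013, -0.0224, 0.0035], "spin": 0.0}]
[{"travel": [0.0013, -0.0224, 0.0035], "spin": 0.0}, {"travel": [0.0013, -0.0224, 0.0035], "spin": 0.0}, {"travel": [0.0013, -0.0224, 0.0035], "spin": 0.0}]
```

Call:
send_rows([
  {"travel": [0.011, -0.02, 0], "spin": -0.2},
  {"travel": [0.012, -0.02, 0], "spin": -0.2},
  {"travel": [0.012, -0.02, 0], "spin": -0.2},
  {"travel": [0.012, -0.02, 0], "spin": -0.2},
  {"travel": [0.012, -0.02, 0], "spin": -0.2},
])

```text
time_s: 15.03
tcp_pos: [0.5777, 0.1192, 0.2316]
eef_rot: [-179.9, -1.0, -171.9]
contact_force: [0.2, -0.6, -5.6]
gripper_width: 0.0139
```

Call:
send_rows([
  {"travel": [0.012, -0.02, 0], "spin": -0.2},
  {"travel": [0.012, -0.02, 0], "spin": -0.2},
  {"travel": [0.012, -0.02, 0], "spin": -0.2},
  {"travel": [0.001, -0.022, 0.003], "spin": 0},
  {"travel": [0.001, -0.022, 0.003], "spin": 0},
])

```text
time_s: 15.45
tcp_pos: [0.5506, 0.0057, 0.2253]
eef_rot: [-179.9, -1.1, -171.2]
contact_force: [0.8, -1.0, -5.9]
gripper_width: 0.0141
```

Call:
send_rows([
  {"travel": [0.001, -0.022, 0.003], "spin": 0},
  {"travel": [0.001, -0.022, 0.003], "spin": 0},
  {"travel": [0.001, -0.022, 0.003], "spin": 0},
  {"travel": [0.001, -0.022, 0.003], "spin": 0},
  {"travel": [0.001, -0.022, 0.003], "spin": 0},
])

```text
time_s: 15.87
tcp_pos: [0.5608, -0.1092, 0.209]
eef_rot: [-179.9, -1.2, -171.1]
contact_force: [1.5, 0.1, -4.9]
gripper_width: 0.014
```

```bash
python3 -c "
from plan import *
st();plan([(.569,-.1747,.15,-171.5,.02)])"
```

```text
t 15.87 tcp [ 0.5608 -0.1092  0.209 ] rot [-179.9   -1.2 -171.1] F [ 1.5  0.1 -4.9] w 0.014 j [  9.  12. -13.   0. -66. -90.]
5 rows
[{"travel": [0.0002, -0.0132, 0.0118], "spin": 0.07}, {"travel": [0.0001, -0.0132, 0.0118], "spin": 0.07}, {"travel": [0.0001, -0.0132, 0.0118], "spin": 0.07}, {"travel": [0.0001, -0.0132, 0.0118], "spin": 0.07}, {"travel": [0.0001, -0.0132, 0.0118], "spin": 0.07}]
```

Call:
send_rows([
  {"travel": [0, -0.013, 0.01], "spin": 0},
  {"travel": [0, -0.013, 0.01], "spin": 0},
  {"travel": [0, -0.013, 0.01], "spin": 0},
  {"travel": [0, -0.011, 0.01], "spin": 0},
  {"travel": [0, -0.005, 0.008], "spin": 0},
])

```text
time_s: 16.28
tcp_pos: [0.5685, -0.1703, 0.1586]
eef_rot: [-179.9, -1.1, -171.3]
contact_force: [-0.3, -0.4, -5.8]
gripper_width: 0.0141
```

Call:
send_rows([
  {"travel": [0, 0, 0], "spin": 0},
  {"travel": [0, 0, 0], "spin": 0},
])

```text
time_s: 16.45
tcp_pos: [0.5671, -0.1711, 0.1556]
eef_rot: [-180.0, -1.4, -171.4]
contact_force: [0.6, 0.1, -5.8]
gripper_width: 0.014
```

```bash
python3 -c "
from tilt import *
st();tilt('wrist','w4');plan([(.569,-.1747,.094,-171.5,.01)])"
```

```text
bash:  1472 Killed                     python3 -c "
from tilt import *
st();tilt('wrist','w4');plan([(.569,-.1747,.094,-171.5,.01)])"
```

View pics/w4.png

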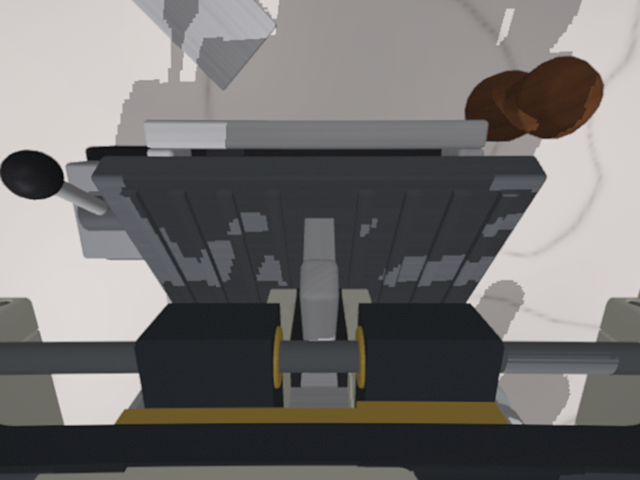

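The plate (columns 95–545, centre 320) is parallel to the grill's front rim (147–487, centre 317), so it is well centred. Descending slowly until the low edge touches.

```bash
sed -i 's/np.linalg.svd(q-c)/np.linalg.svd(q-c,full_matrices=False)/' tilt.py; python3 -c "
from plan import *
st();plan([(.569,-.1747,.094,-171.5,.0127)])"
```

```text
t 16.5 tcp [ 0.567  -0.1708  0.1556] rot [-180.    -1.4 -171.4] F [ 0.   0.4 -6.2] w 0.0139 j [  2.  17. -15.   0. -60. -84.]
5 rows
[{"travel": [-0.0006, -0.0008, 0.0123], "spin": 0.01}, {"travel": [-0.0006, -0.0008, 0.0123], "spin": 0.01}, {"travel": [-0.0006, -0.0008, 0.0123], "spin": 0.01}, {"travel": [-0.0006, -0.0008, 0.0123], "spin": 0.01}, {"travel": [-0.0006, -0.0008, 0.0123], "spin": 0.01}]
```

Call:
send_rows([
  {"travel": [-0.001, -0.001, 0.01], "spin": 0},
  {"travel": [-0.001, -0.001, 0.011], "spin": 0},
  {"travel": [0, -0.001, 0.011], "spin": 0},
  {"travel": [0, 0, 0.01], "spin": 0},
  {"travel": [0, 0, 0.008], "spin": 0},
])

```text
time_s: 16.92
tcp_pos: [0.5714, -0.1714, 0.1052]
eef_rot: [-179.9, -1.0, -171.2]
contact_force: [0.1, 0.1, -5.9]
gripper_width: 0.0138
```

Call:
send_rows([
  {"travel": [0, 0, 0.004], "spin": 0},
  {"travel": [0, 0, 0.003], "spin": 0},
  {"travel": [0, 0, 0.003], "spin": 0},
])

```text
time_s: 17.17
tcp_pos: [0.5703, -0.1707, 0.0921]
eef_rot: [-179.9, -1.1, -171.2]
contact_force: [-0.6, 0.2, -5.6]
gripper_width: 0.0138
```

Call:
send_rows([
  {"travel": [0, 0, 0.003], "spin": 0},
  {"travel": [0, 0, 0.002], "spin": 0},
])

```text
time_s: 17.33
tcp_pos: [0.5701, -0.1709, 0.0875]
eef_rot: [-179.9, -1.2, -171.1]
contact_force: [-8.9, 2.9, 15.6]
gripper_width: 0.0142
```

```bash
python3 -c "
from tilt import *
st();tilt('wrist','w5')"
```

```text
t 17.33 tcp [ 0.5701 -0.1709  0.0875] rot [-179.9   -1.2 -171.1] F [-8.9  2.9 15.6] w 0.0142 j [  2.  21. -19.   0. -51. -84.]
wrist pts 22483 29304 n [0.54  0.085 0.837] tilt 33.2 centre-tcp [-0.021 -0.003 -0.003]
rect rel tcp (mm) [-6.6 -3.3] [ 82.1 192.2] 4.1224470138549805
```

Contact at the expected height. Now I ease the squeeze so the plate can level while its edge is supported.

Call:
send_rows([
  {"travel": [0, 0, 0], "spin": 0},
  {"travel": [0, 0, 0], "spin": 0},
  {"travel": [0, 0, 0.001], "spin": 0},
], squeeze=6)

```text
time_s: 17.63
tcp_pos: [0.5705, -0.1709, 0.0875]
eef_rot: [-179.9, -1.1, -171.1]
contact_force: [-1.6, -0.6, -5.0]
gripper_width: 0.0144
```

Call:
send_rows([
  {"travel": [0, 0, 0.002], "spin": 0},
  {"travel": [0, 0, 0.002], "spin": 0},
  {"travel": [0, 0, 0.002], "spin": 0},
])

```text
time_s: 17.88
tcp_pos: [0.5703, -0.1711, 0.0811]
eef_rot: [-179.9, -1.1, -171.2]
contact_force: [-0.4, 0.1, -5.4]
gripper_width: 0.0145
```

```bash
python3 -c "
from tilt import *
st();tilt('wrist','w6')"
```

```text
t 17.88 tcp [ 0.5703 -0.1711  0.0811] rot [-179.9   -1.1 -171.2] F [-0.4  0.1 -5.4] w 0.0145 j [  2.  21. -19.   0. -50. -84.]
wrist pts 39939 58261 n [0.157 0.026 0.987] tilt 9.2 centre-tcp [-0.032 -0.004 -0.01 ]
rect rel tcp (mm) [-1.9 -1.9] [120.7 192.1] 1.8939125537872314
```

The plate swung to about 9° and hangs at 5.4 N. Shifting toward the bed centre and lowering it the rest of the way.

Call:
send_rows([
  {"travel": [0.003, -0.002, 0.002], "spin": 0},
  {"travel": [0.002, -0.001, 0.003], "spin": 0},
  {"travel": [0, 0, 0.003], "spin": 0},
])

```text
time_s: 18.18
tcp_pos: [0.5656, -0.1751, 0.0722]
eef_rot: [-179.9, -1.0, -171.1]
contact_force: [-0.1, 0.4, -3.7]
gripper_width: 0.014
```

```bash
python3 -c "
from tilt import *
st();tilt('wrist','w7')"
```

```text
t 18.18 tcp [ 0.5656 -0.1751  0.0722] rot [-179.9   -1.  -171.1] F [-0.1  0.4 -3.7] w 0.014 j [  2.  21. -20.   0. -49. -83.]
wrist pts 41012 57750 n [0.11  0.018 0.994] tilt 6.4 centre-tcp [-0.032 -0.004 -0.012]
rect rel tcp (mm) [ -3. -11.] [133.5 218.1] 1.7591519355773926
```

View pics/w7.png

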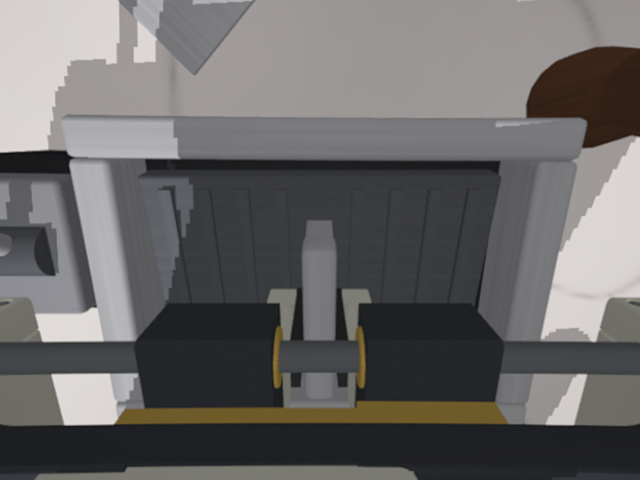

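The plate is inside the bed: edges at columns 142–498 against the inner rim at about 147–500, with a clear front gap at row 165. Lowering to flat.

Call:
send_rows([
  {"travel": [0.001, 0.001, 0.003], "spin": 0},
  {"travel": [0.001, 0, 0.003], "spin": 0},
  {"travel": [0.001, 0, 0.003], "spin": 0},
])

```text
time_s: 18.48
tcp_pos: [0.5635, -0.1746, 0.0635]
eef_rot: [-179.8, -0.9, -171.1]
contact_force: [-0.3, 4.4, 9.5]
gripper_width: 0.0139
```

Call:
send_rows([
  {"travel": [0.001, 0, 0.002], "spin": 0},
  {"travel": [0, 0, 0.002], "spin": 0},
  {"travel": [0, 0, 0.001], "spin": 0},
])

```text
time_s: 18.73
tcp_pos: [0.5642, -0.1745, 0.0619]
eef_rot: [-179.7, -0.7, -171.0]
contact_force: [-4.7, -0.3, 2.9]
gripper_width: 0.0141
```

```bash
python3 -c "
from tilt import *
st();tilt('wrist','w8')"
```

```text
t 18.73 tcp [ 0.5642 -0.1745  0.0619] rot [-179.7   -0.7 -171. ] F [-4.7 -0.3  2.9] w 0.0141 j [  2.  22. -22.   0. -47. -83.]
wrist pts 39854 61563 n [-0.01  -0.003  1.   ] tilt 0.6 centre-tcp [-0.03  -0.005 -0.012]
rect rel tcp (mm) [-2.2  0.8] [129.5 192.7] 1.869698166847229
```

Flat (0.6° tilt, top at z≈0.050 as expected). Releasing and rising.

Call:
send_rows([
  {"travel": [0, 0, 0], "spin": 0},
  {"travel": [0, 0, 0], "spin": 0},
  {"travel": [0, 0, 0], "spin": 0},
  {"travel": [0, 0, 0], "spin": 0},
  {"travel": [0, 0, 0], "spin": 0},
], gripper=0.1)

```text
time_s: 19.2
tcp_pos: [0.5674, -0.1747, 0.0636]
eef_rot: [-179.6, -0.3, -170.9]
contact_force: [0.6, -0.8, 0.4]
gripper_width: 0.042
```

Call:
send_rows([
  {"travel": [0, 0, -0.006], "spin": 0},
  {"travel": [0, 0, -0.012], "spin": 0},
  {"travel": [0, 0, -0.02], "spin": 0},
  {"travel": [0, 0, -0.025], "spin": 0},
  {"travel": [0, 0, -0.03], "spin": 0},
])

```text
time_s: 19.62
tcp_pos: [0.5638, -0.1738, 0.1535]
eef_rot: [-179.8, -1.0, -171.0]
contact_force: [0.2, 0.4, -0.3]
gripper_width: 0.0484
```

Call:
send_rows([
  {"travel": [0.01, 0, -0.03], "spin": 0},
  {"travel": [0.01, 0, -0.03], "spin": 0},
  {"travel": [0.01, 0, -0.03], "spin": 0},
  {"travel": [0.005, 0, -0.02], "spin": 0},
  {"travel": [0, 0, 0], "spin": 0},
])

```text
time_s: 20.03
tcp_pos: [0.5317, -0.1796, 0.2779]
eef_rot: [-179.6, -0.5, -170.9]
contact_force: [0.2, -1.0, -0.6]
gripper_width: 0.0481
```

Run:
```python
from arc import *
st()
n='wrist'; C=cam(n); I,D=r.capture(n); cv2.imwrite('pics/w9.png',I)
for t in ['plate','bed']:
    for d in r.pinpoint(n,t): print(t,round(d['conf'],2),toworld(n,d['at'],C).round(4))
C=cam('side'); r.capture('side')
for t in ['hood_handle','plate']:
    for d in r.pinpoint('side',t): print(t,round(d['conf'],2),toworld('side',d['at'],C).round(4))
plan([(.61,-.163,.335,-81.5,.025)])
```

```text
t 20.03 tcp [ 0.5317 -0.1796  0.2779] rot [-179.6   -0.5 -170.9] F [ 0.2 -1.  -0.6] w 0.0481 j [  2.   8.  -9.   1. -73. -83.]
plate 0.91 [ 0.5635 -0.178   0.0343]
hood_handle 0.82 [ 0.6546 -0.1619  0.2849]
plate 0.8 [0.3576 0.6166 0.0539]
plate 0.64 [ 0.5596 -0.1786  0.0315]
plate 0.59 [0.369  0.2811 0.057 ]
13 rows
[{"travel": [-0.0062, 0.0002, -0.0051], "spin": -6.88}, {"travel": [-0.0061, -0.0005, -0.0051], "spin": -6.88}, {"travel": [-0.006, -0.0013, -0.0051], "spin": -6.88}, {"travel": [-0.0058, -0.002, -0.0051], "spin": -6.88}, {"travel": [-0.0056, -0.0027, -0.0051], "spin": -6.88}]
[{"travel": [-0.0052, -0.0033, -0.0051], "spin": -6.88}, {"travel": [-0.0048, -0.0039, -0.0051], "spin": -6.88}, {"travel": [-0.0043, -0.0045, -0.0051], "spin": -6.88}, {"travel": [-0.0037, -0.0049, -0.0051], "spin": -6.88}, {"travel": [-0.0031, -0.0053, -0.0051], "spin": -6.88}]
[{"travel": [-0.0024, -0.0057, -0.0051], "spin": -6.88}, {"travel": [-0.0017, -0.0059, -0.0051], "spin": -6.88}, {"travel": [-0.001, -0.0061, -0.0051], "spin": -6.88}]
```

View pics/w9.png

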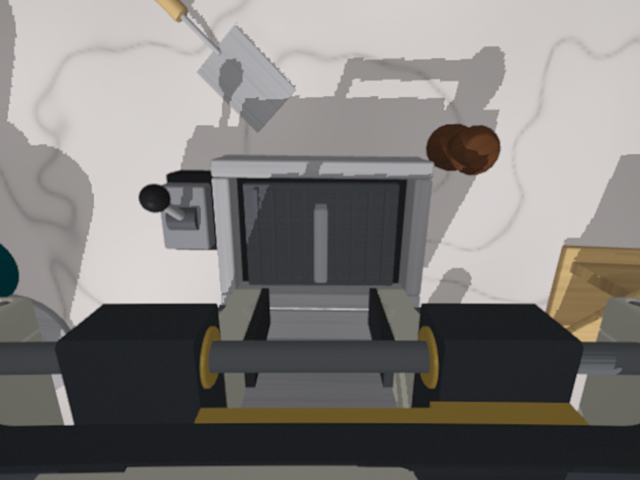

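The plate lies flat in the bed with its bar upward at (320,240); measured origin z is 0.034. Next I grip the handle again.

Call:
send_rows([
  {"travel": [-0.002, 0, -0.011], "spin": -6.9},
  {"travel": [-0.003, 0, -0.011], "spin": -6.9},
  {"travel": [-0.004, -0.001, -0.011], "spin": -6.9},
  {"travel": [-0.006, -0.002, -0.008], "spin": -6.9},
  {"travel": [-0.006, -0.003, -0.007], "spin": -6.9},
])

```text
time_s: 20.75
tcp_pos: [0.5505, -0.1736, 0.3113]
eef_rot: [178.9, -1.7, -135.4]
contact_force: [-0.2, -0.4, -0.1]
gripper_width: 0.0484
```

Call:
send_rows([
  {"travel": [-0.005, -0.003, -0.005], "spin": -6.9},
  {"travel": [-0.005, -0.004, -0.005], "spin": -6.9},
  {"travel": [-0.004, -0.0045, -0.003], "spin": -6.9},
  {"travel": [-0.004, -0.005, -0.002], "spin": -6.9},
  {"travel": [-0.003, -0.005, 0], "spin": -6.9},
])

```text
time_s: 21.17
tcp_pos: [0.5825, -0.166, 0.3201]
eef_rot: [177.6, -0.8, -99.6]
contact_force: [-0.0, -0.2, -1.1]
gripper_width: 0.0482
```

Call:
send_rows([
  {"travel": [-0.0024, -0.006, 0], "spin": -6.9},
  {"travel": [-0.002, -0.006, 0], "spin": -6.9},
  {"travel": [-0.001, -0.006, 0], "spin": -5},
  {"travel": [0, 0, 0], "spin": 0},
])

```text
time_s: 21.5
tcp_pos: [0.6021, -0.1605, 0.3122]
eef_rot: [176.8, 0.2, -79.6]
contact_force: [-0.1, -0.3, -0.0]
gripper_width: 0.0483
```

Run:
```python
from arc import *
st(); print(tcp_of(1.6,np.load('ref.npy')))
plan([(.655,-.1615,.335,-81.5,.015),(.655,-.1615,.27,-81.5,.015)])
```

```text
t 21.5 tcp [ 0.6021 -0.1605  0.3122] rot [176.8   0.2 -79.6] F [-0.1 -0.3 -0. ] w 0.0483 j [  3.  15.   4.   0. -82.   7.]
[ 0.65481206 -0.15594942  0.26880928]
9 rows
[{"travel": [0.0026, -0.0126, -0.0064], "spin": 0.46}, {"travel": [0.0025, -0.0127, -0.0064], "spin": 0.46}, {"travel": [0.0024, -0.0127, -0.0064], "spin": 0.46}, {"travel": [0.0023, -0.0127, -0.0064], "spin": 0.46}, {"travel": [0.0, -0.0007, 0.013], "spin": 0.0}]
[{"travel": [0.0, -0.0007, 0.013], "spin": 0.0}, {"travel": [0.0, -0.0007, 0.013], "spin": 0.0}, {"travel": [0.0, -0.0007, 0.013], "spin": 0.0}, {"travel": [0.0, -0.0007, 0.013], "spin": 0.0}]
```

Call:
send_rows([
  {"travel": [0.002, 0, -0.015], "spin": 0.5},
  {"travel": [0.002, -0.01, -0.01], "spin": 0.5},
  {"travel": [0.002, -0.013, 0], "spin": 0.5},
  {"travel": [0, -0.013, 0], "spin": 0.3},
  {"travel": [0, -0.013, 0], "spin": 0},
])

```text
time_s: 21.92
tcp_pos: [0.6515, -0.159, 0.3298]
eef_rot: [176.2, 0.1, -82.5]
contact_force: [0.3, -0.1, 0.1]
gripper_width: 0.048
```

Call:
send_rows([
  {"travel": [0, 0, 0], "spin": 0},
  {"travel": [0, 0, 0], "spin": 0},
])

```text
time_s: 22.08
tcp_pos: [0.6526, -0.1587, 0.3261]
eef_rot: [175.9, 0.1, -82.8]
contact_force: [0.8, -0.1, -0.2]
gripper_width: 0.0482
```

Run:
```python
from arc import *
st()
plan([(.6555,-.161,.269,-81.5,.012)])
```

```text
t 22.08 tcp [ 0.6526 -0.1587  0.3261] rot [ 1.759e+02  1.000e-01 -8.280e+01] F [ 0.8 -0.1 -0.2] w 0.0482 j [  3.  20.  13.   0. -87.   4.]
5 rows
[{"travel": [0.0006, -0.0013, 0.0114], "spin": -0.26}, {"travel": [0.0006, -0.0013, 0.0114], "spin": -0.26}, {"travel": [0.0006, -0.0013, 0.0114], "spin": -0.26}, {"travel": [0.0006, -0.0013, 0.0114], "spin": -0.26}, {"travel": [0.0006, -0.0013, 0.0114], "spin": -0.26}]
```

Call:
send_rows([
  {"travel": [0.0005, -0.001, 0.01], "spin": -0.3},
  {"travel": [0.0005, -0.001, 0.011], "spin": -0.3},
  {"travel": [0, -0.001, 0.011], "spin": -0.3},
  {"travel": [0, -0.001, 0.011], "spin": -0.3},
  {"travel": [0, -0.001, 0.008], "spin": 0},
])

```text
time_s: 22.5
tcp_pos: [0.6519, -0.1597, 0.2698]
eef_rot: [175.9, 0.2, -81.7]
contact_force: [-0.5, -0.1, -0.2]
gripper_width: 0.0486
```

Call:
send_rows([
  {"travel": [0, 0, 0], "spin": 0},
  {"travel": [0, 0, 0], "spin": 0},
])

```text
time_s: 22.67
tcp_pos: [0.6503, -0.1596, 0.2664]
eef_rot: [175.6, 0.3, -81.7]
contact_force: [-0.1, -0.2, 1.5]
gripper_width: 0.0483
```

Call:
send_rows([
  {"travel": [0, -0.002, 0], "spin": 0},
  {"travel": [0, 0, 0], "spin": 0},
  {"travel": [0, 0, 0], "spin": 0},
  {"travel": [0, 0, 0], "spin": 0},
  {"travel": [0, 0, 0], "spin": 0},
], gripper=-1, squeeze=15)

```text
time_s: 23.08
tcp_pos: [0.6533, -0.1595, 0.2681]
eef_rot: [175.8, 0.2, -81.7]
contact_force: [0.2, 1.1, 0.3]
gripper_width: 0.0205
```

Call:
send_rows([
  {"travel": [0, 0, 0], "spin": 0},
  {"travel": [0, 0, 0], "spin": 0},
  {"travel": [0, 0, 0], "spin": 0},
  {"travel": [0, 0, 0], "spin": 0},
])

```text
time_s: 23.42
tcp_pos: [0.6534, -0.1595, 0.2683]
eef_rot: [175.8, 0.2, -81.8]
contact_force: [-0.9, -0.6, -0.2]
gripper_width: 0.0153
```

Run:
```python
from arc import *
st(); p=r.get_state()['tcp_pos']; ref=np.array(p)-(tcp_of(1.6,np.zeros(3))); print(ref,np.load('ref.npy')); np.save('ref2.npy',ref)
arc(ref,.9,.045)
```

```text
t 23.42 tcp [ 0.6534 -0.1595  0.2683] rot [175.8   0.2 -81.8] F [-0.9 -0.6 -0.2] w 0.0153 j [  3.  22.   8.   0. -80.   5.]
[ 0.42759325 -0.19322417  0.05861569] [ 0.42901525 -0.18969498  0.05907658]
theta 1.6 err [ 0.  0. -0.]
16 rows
[{"travel": [0.0, 0.0094, 0.0004], "spin": -0.25}, {"travel": [0.0, 0.0095, 0.0007], "spin": -0.0}, {"travel": [0.0, 0.0093, 0.0012], "spin": -0.0}, {"travel": [0.0, 0.0094, 0.0016], "spin": -0.0}, {"travel": [0.0001, 0.0092, 0.002], "spin": -0.0}]
[{"travel": [-0.0, 0.0091, 0.0024], "spin": -0.0}, {"travel": [-0.0, 0.0091, 0.0028], "spin": -0.0}, {"travel": [-0.0, 0.0089, 0.0032], "spin": -0.0}, {"travel": [-0.0, 0.0087, 0.0036], "spin": -0.0}, {"travel": [0.0, 0.0086, 0.0039], "spin": -0.0}]
[{"travel": [0.0, 0.0084, 0.0043], "spin": -0.0}, {"travel": [0.0001, 0.0082, 0.0047], "spin": -0.0}, {"travel": [-0.0, 0.008, 0.0051], "spin": -0.0}, {"travel": [-0.0, 0.0078, 0.0054], "spin": -0.0}, {"travel": [0.0, 0.0075, 0.0057], "spin": -0.0}]
[{"travel": [0.0, 0.0073, 0.006], "spin": -0.0}]
```

Call:
send_rows([
  {"travel": [0, 0.006, 0], "spin": 0},
  {"travel": [0, 0.009, 0.0005], "spin": 0},
  {"travel": [0, 0.0093, 0.001], "spin": 0},
  {"travel": [0, 0.0094, 0.0015], "spin": 0},
  {"travel": [0, 0.0092, 0.002], "spin": 0},
])

```text
time_s: 23.83
tcp_pos: [0.6108, -0.1658, 0.2677]
eef_rot: [176.2, 0.2, -81.7]
contact_force: [2.5, 0.4, 1.0]
gripper_width: 0.0155
```

Call:
send_rows([
  {"travel": [0, 0.0091, 0.0023], "spin": 0},
  {"travel": [0, 0.0091, 0.0027], "spin": 0},
  {"travel": [0, 0.009, 0.003], "spin": 0},
])

```text
time_s: 24.08
tcp_pos: [0.5794, -0.1705, 0.2618]
eef_rot: [176.3, 0.1, -81.7]
contact_force: [3.0, -1.0, -4.0]
gripper_width: 0.0154
```

Run:
```python
from arc import *
st(); arc(np.load('ref2.npy'),.6,.045)
```

```text
t 24.08 tcp [ 0.5794 -0.1705  0.2618] rot [ 1.763e+02  1.000e-01 -8.170e+01] F [ 3. -1. -4.] w 0.0154 j [  2.  15.  -3.   0. -76.   6.]
theta 1.253 err [ 0.6  0.1 -2.1]
15 rows
[{"travel": [0.0001, 0.008, 0.0055], "spin": -0.22}, {"travel": [-0.0, 0.0086, 0.0039], "spin": 0.0}, {"travel": [-0.0, 0.0084, 0.0042], "spin": 0.0}, {"travel": [-0.0, 0.0082, 0.0045], "spin": 0.0}, {"travel": [0.0, 0.008, 0.0049], "spin": 0.0}]
[{"travel": [0.0, 0.0078, 0.0053], "spin": 0.0}, {"travel": [0.0, 0.0075, 0.0056], "spin": 0.0}, {"travel": [0.0, 0.0074, 0.0059], "spin": 0.0}, {"travel": [0.0001, 0.007, 0.0062], "spin": 0.0}, {"travel": [-0.0, 0.0068, 0.0066], "spin": 0.0}]
[{"travel": [-0.0, 0.0064, 0.0068], "spin": 0.0}, {"travel": [0.0, 0.0062, 0.0071], "spin": 0.0}, {"travel": [0.0, 0.0059, 0.0073], "spin": 0.0}, {"travel": [0.0001, 0.0055, 0.0076], "spin": 0.0}, {"travel": [-0.0, 0.0052, 0.0079], "spin": 0.0}]
```

Call:
send_rows([
  {"travel": [0, 0.008, 0.0055], "spin": 0},
  {"travel": [0, 0.0086, 0.0039], "spin": 0},
  {"travel": [0, 0.0084, 0.0042], "spin": 0},
  {"travel": [0, 0.0082, 0.0046], "spin": 0},
  {"travel": [0, 0.008, 0.005], "spin": 0},
])

```text
time_s: 24.5
tcp_pos: [0.5298, -0.1779, 0.2402]
eef_rot: [176.5, 0.2, -81.8]
contact_force: [5.3, -2.7, -6.4]
gripper_width: 0.0157
```

Call:
send_rows([
  {"travel": [0, 0.0078, 0.0054], "spin": 0},
  {"travel": [0, 0.0075, 0.0057], "spin": 0},
  {"travel": [0, 0.0074, 0.006], "spin": 0},
  {"travel": [0, 0.007, 0.0063], "spin": 0},
  {"travel": [0, 0.0068, 0.0066], "spin": 0},
])

```text
time_s: 24.92
tcp_pos: [0.4886, -0.184, 0.2086]
eef_rot: [177.0, 0.1, -81.9]
contact_force: [9.4, -1.4, -7.7]
gripper_width: 0.0154
```

Run:
```python
from arc import *
st(); arc(np.load('ref2.npy'),.1,.045)
```

```text
t 24.92 tcp [ 0.4886 -0.184   0.2086] rot [ 1.77e+02  1.00e-01 -8.19e+01] F [ 9.4 -1.4 -7.7] w 0.0154 j [  1.   9. -18.   0. -66.   7.]
theta 0.763 err [ 2.3  0.3 -2.4]
15 rows
[{"travel": [0.0001, 0.0038, 0.0094], "spin": -0.4}, {"travel": [0.0001, 0.0059, 0.0075], "spin": 0.0}, {"travel": [-0.0, 0.0057, 0.0078], "spin": 0.0}, {"travel": [0.0, 0.0052, 0.0079], "spin": 0.0}, {"travel": [0.0, 0.0049, 0.0082], "spin": 0.0}]
[{"travel": [0.0001, 0.0046, 0.0084], "spin": 0.0}, {"travel": [-0.0, 0.0041, 0.0086], "spin": 0.0}, {"travel": [0.0, 0.0038, 0.0088], "spin": 0.0}, {"travel": [0.0, 0.0034, 0.0089], "spin": 0.0}, {"travel": [0.0001, 0.003, 0.0091], "spin": 0.0}]
[{"travel": [-0.0, 0.0025, 0.0092], "spin": 0.0}, {"travel": [0.0, 0.0022, 0.0093], "spin": 0.0}, {"travel": [0.0, 0.0018, 0.0094], "spin": 0.0}, {"travel": [0.0001, 0.0013, 0.0094], "spin": 0.0}, {"travel": [-0.0, 0.001, 0.0095], "spin": 0.0}]
```

Call:
send_rows([
  {"travel": [0, 0.004, 0.0085], "spin": 0},
  {"travel": [0, 0.0057, 0.0076], "spin": 0},
  {"travel": [0, 0.0055, 0.0078], "spin": 0},
  {"travel": [0, 0.0051, 0.008], "spin": 0},
  {"travel": [0, 0.0048, 0.0082], "spin": 0},
])

```text
time_s: 25.33
tcp_pos: [0.4575, -0.1886, 0.1679]
eef_rot: [177.3, 0.1, -81.9]
contact_force: [5.9, -0.3, -4.5]
gripper_width: 0.0154
```

Call:
send_rows([
  {"travel": [0, 0.0045, 0.0084], "spin": 0},
  {"travel": [0, 0.004, 0.0086], "spin": 0},
  {"travel": [0, 0.0037, 0.0086], "spin": 0},
  {"travel": [0, 0.0033, 0.0086], "spin": 0},
  {"travel": [0, 0.003, 0.0086], "spin": 0},
])

```text
time_s: 25.75
tcp_pos: [0.4382, -0.1916, 0.1248]
eef_rot: [178.1, -0.0, -81.9]
contact_force: [6.3, 0.9, -2.6]
gripper_width: 0.0154
```

Run:
```python
from arc import *
st(); arc(np.load('ref2.npy'),.0,.03)
```

```text
t 25.75 tcp [ 0.4382 -0.1916  0.1248] rot [178.1  -0.  -81.9] F [ 6.3  0.9 -2.6] w 0.0154 j [  0.   8. -31.   0. -53.   8.]
theta 0.311 err [ 1.4  0.2 -0.5]
11 rows
[{"travel": [0.0001, 0.0003, 0.0063], "spin": -0.4}, {"travel": [-0.0, 0.0016, 0.0059], "spin": -0.0}, {"travel": [-0.0, 0.0014, 0.0059], "spin": -0.0}, {"travel": [-0.0, 0.0013, 0.006], "spin": -0.0}, {"travel": [-0.0, 0.001, 0.006], "spin": -0.0}]
[{"travel": [-0.0, 0.001, 0.006], "spin": -0.0}, {"travel": [-0.0, 0.0007, 0.0061], "spin": -0.0}, {"travel": [-0.0, 0.0006, 0.0061], "spin": -0.0}, {"travel": [-0.0, 0.0004, 0.0061], "spin": -0.0}, {"travel": [-0.0, 0.0002, 0.006], "spin": -0.0}]
[{"travel": [-0.0, 0.0, 0.0061], "spin": -0.0}]
```

Call:
send_rows([
  {"travel": [0, 0.0005, 0.006], "spin": 0},
  {"travel": [0, 0.0015, 0.006], "spin": 0},
  {"travel": [0, 0.0014, 0.006], "spin": 0},
  {"travel": [0, 0.0012, 0.006], "spin": 0},
  {"travel": [0, 0.001, 0.006], "spin": 0},
])

```text
time_s: 26.17
tcp_pos: [0.4309, -0.1926, 0.0934]
eef_rot: [178.4, -0.0, -81.9]
contact_force: [3.6, -0.2, -2.1]
gripper_width: 0.0155
```

Call:
send_rows([
  {"travel": [0, 0.001, 0.005], "spin": 0},
  {"travel": [0, 0.0007, 0.004], "spin": 0},
  {"travel": [0, 0.0005, 0.004], "spin": 0},
  {"travel": [0, 0.0003, 0.003], "spin": 0},
])

```text
time_s: 26.5
tcp_pos: [0.4291, -0.1929, 0.0757]
eef_rot: [178.5, -0.1, -81.9]
contact_force: [4.2, 0.6, 0.0]
gripper_width: 0.0156
```

Run:
```python
from arc import *
st(); arc(np.load('ref2.npy'),.0,.015)
```

```text
t 26.5 tcp [ 0.4291 -0.1929  0.0757] rot [ 1.785e+02 -1.000e-01 -8.190e+01] F [4.2 0.6 0. ] w 0.0156 j [  0.  11. -35.   0. -45.   8.]
theta 0.08 err [-0.3 -0.1  0. ]
6 rows
[{"travel": [0.0001, 0.0006, 0.0028], "spin": -0.36}, {"travel": [-0.0, 0.0001, 0.0029], "spin": -0.0}, {"travel": [-0.0, 0.0002, 0.0029], "spin": -0.0}, {"travel": [-0.0, 0.0001, 0.0028], "spin": -0.0}, {"travel": [-0.0, 0.0, 0.0029], "spin": -0.0}]
[{"travel": [-0.0, 0.0, 0.0029], "spin": -0.0}]
```

Call:
send_rows([
  {"travel": [0, 0.0003, 0.003], "spin": 0},
  {"travel": [0, 0, 0.003], "spin": 0},
  {"travel": [0, 0, 0.003], "spin": 0},
  {"travel": [0, 0, 0.0025], "spin": 0},
])

```text
time_s: 26.83
tcp_pos: [0.4288, -0.1938, 0.0655]
eef_rot: [178.4, -0.2, -81.7]
contact_force: [-3.9, 2.8, 24.4]
gripper_width: 0.0155
```

Call:
send_rows([
  {"travel": [0, 0, 0.0025], "spin": 0},
  {"travel": [0, 0, 0.002], "spin": 0},
  {"travel": [0, 0, 0.002], "spin": 0},
])

```text
time_s: 27.08
tcp_pos: [0.4289, -0.1947, 0.0637]
eef_rot: [178.4, -0.3, -81.6]
contact_force: [-3.2, 7.0, 23.7]
gripper_width: 0.0154
```

Run:
```python
from arc import *
st()
G=np.radians(8.5)
for n in ['side','scene']:
    C=cam(n); I,D=r.capture(n); cv2.imwrite(f'pics/{n}3.png',I); W=cloud(n,D,C)
    for d in r.pinpoint(n,'hood_handle'): print(n,round(d['conf'],2),toworld(n,d['at'],C).round(4))
    d=W-np.array([.5605,-.1745,0]); X=d[...,0]*np.cos(G)+d[...,1]*np.sin(G); Y=-d[...,0]*np.sin(G)+d[...,1]*np.cos(G)
    for nm,D0 in [('now',W),('before',cloud(n,np.load(f'{n}0.npy'),C))]:
        Z=D0[...,2]; m=(abs(X)<.075)&(abs(Y)<.10)&(abs(Z-.115)<.015)&((Y<-.04)|(X>.02))
        print(nm,m.sum(),np.polyfit(X[m],Z[m],1).round(4))
```

```text
t 27.08 tcp [ 0.4289 -0.1947  0.0637] rot [178.4  -0.3 -81.6] F [-3.2  7.  23.7] w 0.0154 j [  0.  12. -36.   1. -43.   8.]
side 0.86 [ 0.4261 -0.1942  0.079 ]
now 1862 [0.0039 0.1099]
before 1885 [0.0035 0.11  ]
scene 0.9 [ 0.4339 -0.1929  0.0755]
now 1713 [-0.0035  0.111 ]
before 1706 [-0.0048  0.111 ]
```

The hood-top slope and height match the initial shut state. Releasing, then going up and over to the front of the lever.

Call:
send_rows([
  {"travel": [0, 0, 0], "spin": 0},
  {"travel": [0, 0, 0], "spin": 0},
  {"travel": [0, 0, 0], "spin": 0},
  {"travel": [0, 0, 0], "spin": 0},
  {"travel": [0, 0, 0], "spin": 0},
], gripper=0.05)

```text
time_s: 27.7
tcp_pos: [0.423, -0.1951, 0.0627]
eef_rot: [177.9, -0.2, -81.6]
contact_force: [0.3, -0.4, -0.3]
gripper_width: 0.0425
```

Call:
send_rows([
  {"travel": [0, 0, -0.01], "spin": 0},
  {"travel": [0, 0, -0.015], "spin": 0},
  {"travel": [0, 0, -0.02], "spin": 0},
  {"travel": [0, 0, -0.025], "spin": 0},
  {"travel": [0, 0, -0.025], "spin": 0},
])

```text
time_s: 28.12
tcp_pos: [0.4191, -0.194, 0.1533]
eef_rot: [176.7, 0.0, -81.8]
contact_force: [0.6, 0.1, 0.3]
gripper_width: 0.0462
```

Call:
send_rows([
  {"travel": [0, 0, -0.01], "spin": 0},
  {"travel": [0, 0, 0], "spin": 0},
], gripper=-1)

```text
time_s: 28.28
tcp_pos: [0.4214, -0.1945, 0.1676]
eef_rot: [177.0, -0.1, -81.8]
contact_force: [0.7, 0.5, -0.2]
gripper_width: 0.0374
```

Run:
```python
from arc import *
st(); n='wrist'; C=cam(n); I,D=r.capture(n); cv2.imwrite('pics/w10.png',I)
for d in r.pinpoint(n,'power_tip'): print(d['conf'],toworld(n,d['at'],C).round(4))
# lever line: pivot expected from geometry; tool goes to front of tip
W=cloud(n,D,C); d=W-np.array([.5605,-.1745,0]); X=d[...,0]*gx[0]+d[...,1]*gx[1]; Y=-d[...,0]*gx[1]+d[...,1]*gx[0]
m=(abs(X)<.1)&(Y<-.115)&(Y>-.2)&(W[...,2]>.085)&(W[...,2]<.16)
print(m.sum(), 'X',np.percentile(X[m],[1,50,99]).round(3),'Y',np.percentile(Y[m],[1,50,99]).round(3),'Z',np.percentile(W[m][:,2],[1,50,99]).round(3))
```

```text
t 28.28 tcp [ 0.4214 -0.1945  0.1676] rot [ 1.77e+02 -1.00e-01 -8.18e+01] F [ 0.7  0.5 -0.2] w 0.0374 j [  0.   5. -28.   1. -60.   8.]
578 X [-0.063 -0.054 -0.028] Y [-0.146 -0.136 -0.134] Z [0.086 0.127 0.132]
```

View pics/w10.png

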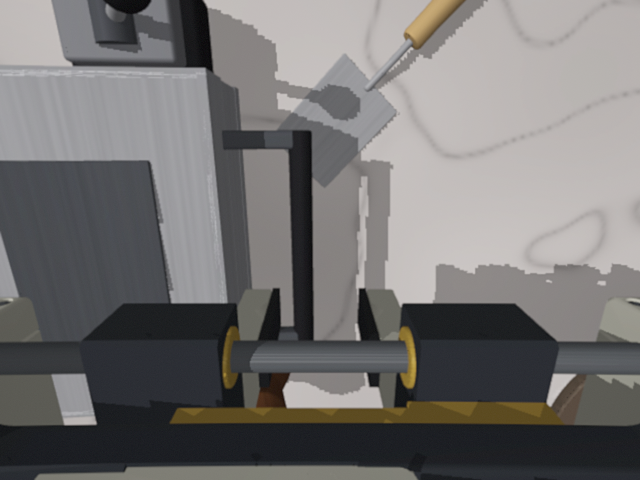

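Run:
```python
from arc import *
plan([(.47,-.34,.17,-81.5,.025),(.47,-.34,.107,-81.5,.02)])
```

```text
11 rows
[{"travel": [0.0216, -0.004, -0.0008], "spin": -0.04}, {"travel": [0.0216, -0.004, -0.0008], "spin": -0.04}, {"travel": [0.0216, -0.004, -0.0008], "spin": -0.04}, {"travel": [0.0216, -0.004, -0.0008], "spin": -0.04}, {"travel": [0.0216, -0.0039, -0.0008], "spin": -0.04}]
[{"travel": [0.0216, -0.0039, -0.0008], "spin": -0.04}, {"travel": [0.0216, -0.0039, -0.0008], "spin": -0.04}, {"travel": [0.0001, -0.0009, 0.0157], "spin": -0.0}, {"travel": [0.0001, -0.0009, 0.0157], "spin": -0.0}, {"travel": [0.0001, -0.0009, 0.0157], "spin": -0.0}]
[{"travel": [0.0001, -0.0009, 0.0157], "spin": -0.0}]
```

Call:
send_rows([
  {"travel": [0.021, -0.004, -0.001], "spin": 0},
  {"travel": [0.021, -0.004, -0.001], "spin": 0},
  {"travel": [0.021, -0.004, -0.001], "spin": 0},
  {"travel": [0.021, -0.004, -0.001], "spin": 0},
  {"travel": [0.021, -0.004, -0.001], "spin": 0},
])

```text
time_s: 28.8
tcp_pos: [0.4513, -0.295, 0.1622]
eef_rot: [176.3, 0.3, -81.6]
contact_force: [0.2, 0.6, 0.0]
gripper_width: 0.0016
```

Call:
send_rows([
  {"travel": [0.02, -0.004, 0], "spin": 0},
  {"travel": [0.015, -0.004, 0], "spin": 0},
  {"travel": [0, 0, 0], "spin": 0},
])

```text
time_s: 29.05
tcp_pos: [0.4628, -0.3321, 0.1548]
eef_rot: [175.8, 0.5, -81.7]
contact_force: [1.0, 0.7, 0.7]
gripper_width: 0.0004
```

Run:
```python
from arc import *
st(); n='wrist'; C=cam(n); I,D=r.capture(n); cv2.imwrite('pics/w11.png',I)
for d in r.pinpoint(n,'power_tip'): print(d['conf'],toworld(n,d['at'],C).round(4))
plan([(.47,-.341,.107,-81.5,.015)])
```

```text
t 29.05 tcp [ 0.4628 -0.3321  0.1548] rot [175.8   0.5 -81.7] F [1.  0.7 0.7] w 0.0004 j [-15.  16. -16.   1. -62.  23.]
4 rows
[{"travel": [0.0031, -0.0025, 0.0118], "spin": -0.05}, {"travel": [0.0031, -0.0025, 0.0118], "spin": -0.05}, {"travel": [0.0031, -0.0025, 0.0118], "spin": -0.05}, {"travel": [0.0031, -0.0025, 0.0118], "spin": -0.05}]
```

Call:
send_rows([
  {"travel": [0.003, 0, 0.012], "spin": 0},
  {"travel": [0.003, -0.001, 0.012], "spin": 0},
  {"travel": [0, -0.001, 0.012], "spin": 0},
  {"travel": [0, -0.001, 0.008], "spin": 0},
  {"travel": [0, 0, 0], "spin": 0},
])

```text
time_s: 29.57
tcp_pos: [0.4593, -0.3323, 0.1061]
eef_rot: [175.6, 0.8, -81.7]
contact_force: [-0.9, 0.8, 0.5]
gripper_width: 0.0006
```

Run:
```python
from arc import *
st(); d=r.get_state()['tcp_pos']-np.array([.5605,-.1745,0]); print('grill X',d@gx,'Y',-d[0]*gx[1]+d[1]*gx[0])
C=cam('side'); r.capture('side')
for d in r.pinpoint('side','power_tip'): print(d['conf'],toworld('side',d['at'],C).round(4))
```

```text
t 29.57 tcp [ 0.4593 -0.3323  0.1061] rot [175.6   0.8 -81.7] F [-0.9  0.8  0.5] w 0.0006 j [-15.  19. -20.   1. -56.  23.]
grill X -0.12336789377781472 Y -0.14112611757093138
0.58 [ 0.5282 -0.3277  0.1193]
```

Call:
send_rows([
  {"travel": [0.004, -0.008, 0], "spin": 0},
  {"travel": [0.004, -0.008, 0], "spin": 0},
  {"travel": [0.001, -0.008, 0], "spin": 0},
  {"travel": [0, -0.008, 0], "spin": 0},
  {"travel": [0, -0.007, 0], "spin": 0},
])

```text
time_s: 30.08
tcp_pos: [0.5038, -0.3371, 0.1084]
eef_rot: [175.8, 0.5, -81.6]
contact_force: [-8.7, -2.2, 10.1]
gripper_width: 0.0006
```

Call:
send_rows([
  {"travel": [0, -0.007, 0], "spin": 0},
  {"travel": [0, -0.007, 0], "spin": 0},
  {"travel": [0, -0.007, 0], "spin": 0},
])

```text
time_s: 30.33
tcp_pos: [0.5259, -0.3346, 0.1086]
eef_rot: [175.7, 0.5, -81.6]
contact_force: [-2.2, 0.9, 1.8]
gripper_width: 0.0004
```

```bash
cat > lev.py <<'E'
from arc import *
st(); d=r.get_state()['tcp_pos']-np.array([.5605,-.1745,0]); print('grill X',d@gx,'Y',-d[0]*gx[1]+d[1]*gx[0])
for n in ['side','scene']:
    C=cam(n); r.capture(n)
    for q in r.pinpoint(n,'power_tip'):
        w=toworld(n,q['at'],C); e=w-np.array([.5605,-.1745,0]); print(n,round(q['conf'],2),w.round(4),'tip X',(e@gx).round(4))
E
python3 lev.py
```

```text
t 30.33 tcp [ 0.5259 -0.3346  0.1086] rot [175.7   0.5 -81.6] F [-2.2  0.9  1.8] w 0.0004 j [-14.  23. -12.   1. -59.  21.]
grill X -0.05786552824672999 Y -0.15327519735379788
scene 0.4 [ 0.5551 -0.327   0.1341] tip X -0.0279
```

Call:
send_rows([
  {"travel": [0, -0.007, 0], "spin": 0},
  {"travel": [0, -0.007, 0], "spin": 0},
  {"travel": [0, -0.007, 0], "spin": 0},
  {"travel": [0, -0.006, 0], "spin": 0},
])

```text
time_s: 30.87
tcp_pos: [0.5527, -0.3301, 0.1058]
eef_rot: [175.6, 0.5, -81.6]
contact_force: [-0.1, 0.6, -0.2]
gripper_width: 0.0004
```

Call:
send_rows([
  {"travel": [0, -0.005, 0], "spin": 0},
  {"travel": [0, -0.004, 0], "spin": 0},
])

```text
time_s: 31.03
tcp_pos: [0.5629, -0.3283, 0.1044]
eef_rot: [175.6, 0.6, -81.6]
contact_force: [-1.6, -0.2, -0.4]
gripper_width: 0.0006
```

Call:
send_rows([
  {"travel": [0, -0.004, 0], "spin": 0},
  {"travel": [0, -0.003, 0], "spin": 0},
])

```text
time_s: 31.2
tcp_pos: [0.5662, -0.3277, 0.1036]
eef_rot: [175.1, 0.7, -81.6]
contact_force: [-17.7, -3.1, 14.8]
gripper_width: 0.0002
```

```bash
python3 lev.py
```

```text
t 31.2 tcp [ 0.5662 -0.3277  0.1036] rot [175.1   0.7 -81.6] F [-17.7  -3.1  14.8] w 0.0002 j [-12.  27.  -8.   1. -61.  20.]
grill X -0.017038237739465393 Y -0.1523253593594996
```

Call:
send_rows([
  {"travel": [0, -0.003, 0], "spin": 0},
  {"travel": [0, -0.003, 0], "spin": 0},
])

```text
time_s: 31.57
tcp_pos: [0.5656, -0.3277, 0.104]
eef_rot: [174.5, 0.8, -81.7]
contact_force: [-11.0, -0.1, 7.0]
gripper_width: 0.0006
```

Call:
send_rows([
  {"travel": [0, -0.003, 0], "spin": 0},
])

```text
time_s: 31.65
tcp_pos: [0.5655, -0.3277, 0.1041]
eef_rot: [174.2, 0.9, -81.8]
contact_force: [-10.8, 0.2, 7.3]
gripper_width: 0.0006
```

The lever no longer moves, so it is at its stop. Backing off and rising clear.

Call:
send_rows([
  {"travel": [0, 0.008, 0], "spin": 0},
  {"travel": [0, 0.01, 0], "spin": 0},
  {"travel": [0, 0.012, 0], "spin": 0},
  {"travel": [0, 0.012, -0.005], "spin": 0},
  {"travel": [0, 0.012, -0.01], "spin": 0},
])

```text
time_s: 32.07
tcp_pos: [0.5107, -0.3352, 0.1227]
eef_rot: [174.0, 1.0, -81.8]
contact_force: [-0.2, 0.0, -0.7]
gripper_width: 0.0006
```

Call:
send_rows([
  {"travel": [0, 0.01, -0.025], "spin": 0},
  {"travel": [0, 0.01, -0.03], "spin": 0},
  {"travel": [0, 0.01, -0.03], "spin": 0},
  {"travel": [0, 0, -0.03], "spin": 0},
  {"travel": [0, 0, 0], "spin": 0},
])

```text
time_s: 32.48
tcp_pos: [0.4856, -0.3411, 0.2517]
eef_rot: [174.2, 0.8, -81.9]
contact_force: [1.0, -0.2, 1.6]
gripper_width: 0.0001
```

```bash
python3 lev.py
python3 - <<'E'
from arc import *
C=cam('wrist'); I,D=r.capture('wrist')
for q in r.pinpoint('wrist','power_tip'): w=toworld('wrist',q['at'],C); e=w-np.array([.5605,-.1745,0]); print('wrist',q['conf'],w.round(4),(e@gx).round(4))
a,D=r.capture('scene'); b,_=r.capture('side'); W=cloud('scene',D)
d=W-np.array([.5605,-.1745,0]); X=d[...,0]*gx[0]+d[...,1]*gx[1]; Y=-d[...,0]*gx[1]+d[...,1]*gx[0]; Z=W[...,2]
m=(abs(X)<.075)&(abs(Y)<.10)&(abs(Z-.115)<.015); print('hood',np.polyfit(X[m],Z[m],1).round(4))
m=(abs(X)<.1)&(Y<-.125)&(Y>-.18)&(Z>.115)&(Z<.15); print('lever ball X',np.median(X[m]),m.sum())
o=np.hstack([cv2.resize(a[150:390,100:420],(533,400)),]); p=cv2.resize(b[180:420,200:440],(400,400))
cv2.imwrite('pics/fin.png',cv2.resize(np.hstack([o,p]),(800,343)))
E
```

```text
t 32.48 tcp [ 0.4856 -0.3411  0.2517] rot [174.2   0.8 -81.9] F [ 1.  -0.2  1.6] w 0.0001 j [-15.  15.  -5.   2. -76.  23.]
grill X -0.09872170072261294 Y -0.15371683725646207
side 0.69 [ 0.595  -0.3183  0.124 ] tip X 0.0128
side 0.49 [ 0.427  -0.196   0.0771] tip X -0.1352
scene 0.41 [ 0.594  -0.3157  0.1215] tip X 0.0123
wrist 0.83 [ 0.5977 -0.3234  0.1241] 0.0147
hood [-0.0019  0.1111]
lever ball X 0.019436654886810678 69
```

View pics/fin.png

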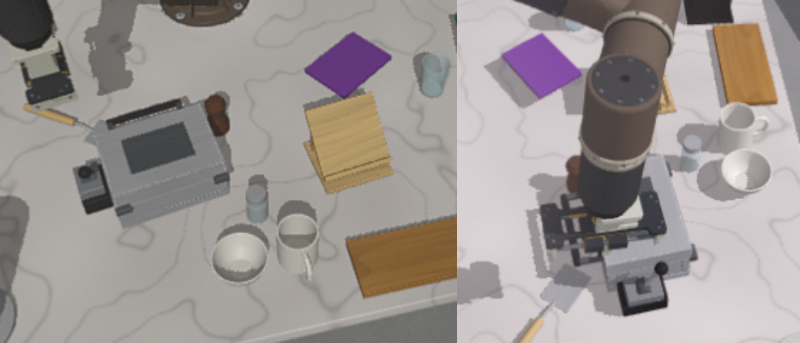

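In the final view the hood is shut, the stand is empty at (345,140), the lever leans to the rear at (85,172), and the other items have not moved. Tip x went from −0.050 to about +0.014 m, and full travel is 67 mm. Handing in.

```bash
python3 -c "
from h import *
print(r.close_job(), r.get_state()['time_s'])"
```

```text
the job is handed in; nothing more can be done
the job is handed in; nothing more can be done
```

I did all the steps in the order asked and handed the job in at about 33 s of the 72 s allowed. The report gives no verdict.

- **Hood up:** I raised it by the handle until it met its stop, with a 25 N peak reading. The camera put the handle at x 0.654, z 0.288 m, against 0.655 and 0.286 expected.
- **Plate:** I lifted it off the stand at its 40° lean and rested its low edge on the bed floor. I then eased the grip so it could swing level, and set it down. The fit showed 0.6° of tilt, and the wrist camera put its underside at z 0.034 m against 0.035 m nominal. The grip bar is upward.
- **Hood down:** I kept hold of the handle all the way down. The hood met its seat with about 24 N, and its top has the same height and slope as before I opened it. The gripper bottomed out about 5 mm higher than I had reckoned. I put that down to the bar slipping in the fingers, since the hood checks as shut.
- **Lever:** I pushed it over until it stopped moving, with about 18 N at the highest reading. The tip moved 63–66 mm, against 67 mm for full travel; the shortfall is within the cameras' accuracy.

In the last picture I saw nothing else on the counter moved, and the arm was clear of everything. Two detector calls missed the lever tip, and one side-camera call also reported a false tip, at the hood handle; I ignored it.

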